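# Handsets on charge for the night

### The arm

A 6-joint arm with a two-finger parallel gripper is mounted at the origin on the work surface. World frame = base frame: x ahead of the robot, y to its left, z up, the work surface at z = 0. Lengths are in mm, angles in rad, forces in N, time in s.
With the tool pointing down it reaches from about 300 to 775 mm from the base axis. Payload 14.6 kg.
Tool frame: the origin (TCP) lies on the centre line of the jaws, within the pads' length; the fingertips stand ahead of it and the grasp point (between the pads) is the TCP (manip.tip_reach is the z of the fingertips in the tool frame, in mm); z points along the fingers, y is the direction in which the jaws open and shut (so a half turn about z gives the same grasp; the last joint's range is limited). The gripper opens to 94 mm and grips with 3 to 60 N. Pads are 16 mm wide; open, the fingers measure 119 mm over their backs; the gripper's body (75 mm by 177 mm) begins 78 mm behind the grasp point.
Start: joints at [-1.379, 0.3, 1.521, -0, 1.321, -0.067], TCP at [140.75, -531.676, 224.446] pointing down, gripper open.
Joint ranges: [-3.03, 3.03], [-0.79, 2.21], [0.23, 2.52], [-1.04, 4.18], [0, 3.07], [-2.55, 2.55]. Speed limits (rad/s): [2.22, 2.22, 2.57, 3.14, 3.14, 3.14].

### API

Orientations are given as [roll, pitch, yaw] about the fixed x, y, z axes, in that order (R = Rz(yaw) Ry(pitch) Rx(roll)).
In Python, from cell import manip, camera, search_frame, masks_of, tip_of gives the robot as it stands.
- The arm moves only by the tool send_rows, never from a script. Its argument "plan" is a list of rows, each an object with "travel": the shift along the tool's x, y, z in mm, a list of three; "delta_rot": the turn, a rotation vector about the tool's x, y, z in degrees, a list of three; "fingers": the gripper's target within -1 to 1 (shut at 1, half-way at 0, fully open at -1). In form: [{"travel": [dx, dy, dz], "delta_rot": [wx, wy, wz], "fingers": fingers}, ...]. A call has 1 to 20 rows; each row shifts and turns the commanded pose from where the row before left it, along the tool's axes as they then stand; what a row does not reach is not made up. A row lasts 1/8 s, in which the tool goes at most 62.5 mm and 10.7 degrees, less where a joint would pass 70% of its speed; a pose out of reach is approached as far as the arm can. A call is refused whole if a number of a shift passes 62.5 or a number of a turn 10.7, either way. A call with a gripper value outside its range is refused whole. The fingers move at their own pace and stop on an object; "grip_force" is the grip in N (left out, the last holds). Time passes only in rows, so rows that do not move let the fingers close. It gives the time, the measured TCP pose, the force and the opening at its end, in the units of the state.
- manip.read_state(): the state, without advancing time (a new reading comes with each control period).
- camera(name): name is "scene" or "top"; returns a dict with "color" (384x512x3 uint8, red, green, blue), "z_map" (384x512 float32, mm along the optical axis (not along the pixel's ray), 0 where there is no reading), "fov_y" (degrees; the focal length in pixels is half the picture's height over the tangent of half this angle, whatever the lens; pixels are square), "cx", "cy" (the principal point, pixels), "k1" (the pictures are not rectified: a ray, as slopes to the right and down, at radius r is drawn at 1 + k1 r^2 times it, then the intrinsics apply), "world_from_camera" (4x4, takes a point from camera to world coordinates). Camera axes: x right, y up, looking along -z (the intrinsics and any distortion apply to the point x, -y, -z); pixel columns grow to the right and rows downward; lengths in mm; the calibration is good to about 2 mm. A picture is of the moment at which its call begins.
- manip.sign_off(): hands the job in, once; it reports no verdict.
Trained networks look in the newest picture that a camera, given by its name, has taken for a name from the list of things; names that differ only in an ending like _2 or _b are one class to them, and where a whole thing is asked for, a point or a joint stands for the part that bears it (a point fixed in the world has none). Each returns a list of dicts, best first, with "confidence" (0 to 1); they miss things now and then, are a little off and sometimes report something else, mostly with a low value. They report only what shows in the picture. A call takes as long as a camera call. They do not tell look-alikes from the thing itself.
- search_frame(name, camera): "at" ([x, y, z] in mm, in the coordinates of the camera as it stood for that picture, good to about 4 mm: the middle of the surface that is visible of it).
- masks_of(name, camera): "region" (384x512 bool, what is visible of it).
- tip_of(name, camera): "at" ([x, y, z] in mm, in the coordinates of the camera as it stood for that picture, good to about 4 mm: a listed point, or the origin of a listed thing).
The state is a dict: "clock": time; "joints": joint angles; "qd": joint speeds; "effort": joint torques, N m; "eef_pos": TCP position; "eef_rot": TCP orientation; "wrist_force": force on the tool from outside, world axes, zero at the start; "moment": the same for the moment, N m; "finger_gap": finger opening in mm.
Only numpy, scipy, OpenCV 4.12 (cv2) and the standard library are available. Lean on these libraries where they do the work, as an engineer would, in place of code of your own. Each camera call takes 0.05 s, during which the arm holds its last target. There are 200 camera calls.

### The job

Close up the bench for the night: turn the charging rack off before you load it (pinch both release tabs on its selector knob to unlock it), lay every cordless handset in a bay of its own on the sloping rack, face up with its foot home against the contact strip, and then turn the selector back to charge so that its tabs spring out and lock. Also stand the tall spray can upright on the narrow wooden ledge between the jar and the reel, without ever tipping it over, and leave the other things on the bench where they are.

Things in the scene. Friction and masses are not known exactly. Their poses are not given: they have to be found in the camera images.
- rack: Grey charging rack, fixed: a wedge 344 mm wide and 160 mm deep, low end to the robot, its sloping deck rising to 97 mm, with a flat-topped control box 50 mm high and 118 mm wide at its left (+y) end. Origin on the bench under the wedge; x straight back, y left, z up. On the deck four bays lie side by side, parted by ribs 4 mm wide and 5 mm high.
- deck: The rack's deck, 25 degrees. Origin on its surface at mid-width, at the inner face of the contact strip (black lip along the low end, 20 mm tall, 10 thick, brass contacts). x up the slope (to 0.166), y left, z square out. Bay centres y = -0.126, -0.042, 0.042, 0.126; ribs half-way. A seated handset's mid is at x 0.062, z 0.013, its x along deck x. Grippy: handsets do not slide down by themselves.
- selector (a joint): Angle of the tab-lock knob on the control box: 0 = OFF (ring mark), 1.047 = CHARGE (bar mark), as at the start; grows clockwise seen from above; 0.025 play. Locked at both by a sprung tooth under each tab; turns freely (0.06 N m) only while both tabs are held in 5 mm or more. Let go between, it stays, teeth riding on the ring, and can be taken again.
- selector_grip (a point): On the knob's vertical axis, 82 mm above the bench, half-way up the tabs. Turns with it: x runs to tab_front (white pointer), z up; x is 30 degrees left of the rack's x at OFF, 30 right at CHARGE. Round black core 25 mm across; a grey ribbed tab at each x end, 24 mm wide, 15 mm below to 14 above this point, outer faces 62 mm apart, 46 fully pinched. Steel bezel below, 80 mm across, 12 high.
- tab_front (a joint): How far the tab on the knob's +x side is pressed in, 0 to 0.008 m; released by 0.005. Spring: 4.5 N when out, 12 N fully in.
- tab_back (a joint): The same for the tab on the knob's -x side.
- handset1_mid (a point): Cordless handset, loose, None if absent. Black, 124 mm long, 46 wide, 26 thick, 0.16 kg, a round aerial 16 mm thick sticking out 23 mm at its head end; screen and keys on its face. Point: middle of the body without the aerial, 13 mm up. x to the aerial, y across, z out of the face. Foot: the end at x = -0.062, with two brass contacts. Starts face up on the bench.
- handset2_mid (a point): Another handset like handset1.
- handset3_mid (a point): Another handset like handset1.
- handset4_mid (a point): Another handset like handset1.
- can_mid (a point): Tall, slender, top-heavy spray can of contact cleaner, upright on the bench: 52 mm diameter up to 163 mm, white nozzle to 190 mm, about 0.32 kg. Point: on its axis, 95 mm above its base; z along the axis. Best gripped high on the body.
- ledge_top (a point): Narrow raised wooden ledge (fixed) to the robot's left: board 66 mm deep (x) and 260 mm long (y), its top 90 mm above the bench. Point: middle of the top surface; x across the board (away from the robot), y along it, z up.
- jar: Bystander: small amber jar on the ledge towards its -y end, 48 mm diameter, 42 mm tall; origin under its centre.
- reel: Bystander: solder reel standing flat on the ledge towards its +y end, 54 mm diameter, 42 mm tall; origin under its centre.
- remote_a: Bystander: flat black TV remote control, 190 x 48 x 18 mm, no aerial; origin under its centre. Leave alone.
- remote_b: Bystander: flat black TV remote control, 170 x 48 x 18 mm, no aerial; origin under its centre. Leave alone.
- meter: Bystander: grey multimeter, 155 x 78 x 45 mm. Leave alone.
- driver: Bystander: screwdriver, 200 mm long, lying on the bench. Leave alone.
- carton_a: Bystander: small yellow carton, 58 x 58 x 75 mm. Leave alone.
- carton_b: Bystander: small green carton, 58 x 90 x 58 mm. Leave alone.
Mind the look-alikes: they are no part of the job. Leave any red or white look-alike of the part that bears handset4_mid alone.

How it is judged:
By the outcome, as a careful person would: the job done as asked, in the order asked, and still so for the second after the job is handed in, with the robot touching nothing.
Of handset1, handset2, handset3, handset4 only 3 to 4 are there at a start; the rules pass over those that are not, and their reading is None.
At some moment in a run one of handset1, handset2, handset3, handset4 may be knocked a few centimetres aside while the robot is not near it.
It also fails if it takes over 210 s, if anything falls off the work surface, if the arm or the gripper's body presses on something with over 40 N, if the wrist force passes 120 N, or if a joint passes its speed limit or range.

## Working session

There is one attempt and no reset: what is moved stays moved. The work goes in short steps, Python scripts to look and compute and a tool call to move; the robot and the scene stay as the last step left them, time stands still between calls to the robot, and variables do not carry over. Pictures are saved under pics/ and viewed, about 12 in all and at most 16, crops included, and the job is handed in when it is done.

Besides the shell and the picture viewer there is one more tool, called after ">>>" by a JSON object that holds its "name" and its "arguments", one argument or row to a line. send_rows: Moves the arm, as the interface text tells. Its arguments: {"type":"object","properties":{"plan":{"type":"array"},"grip_force":{"type":"number"}},"required":["plan"]}

```bash
ls; mkdir -p pics
cat > h.py <<'E'
import numpy as np, cv2
from scipy.spatial.transform import Rotation as R
from cell import manip, camera, search_frame, masks_of, tip_of
def rays(c):
    h,w=c['z_map'].shape; f=h/2/np.tan(np.radians(c['fov_y'])/2)
    K=np.array([[f,0,c['cx']],[0,f,c['cy']],[0,0,1.]])
    v,u=np.mgrid[:h,:w]
    p=cv2.undistortPoints(np.stack([u,v],-1).reshape(-1,1,2).astype(float),K,np.array([c['k1'],0,0,0,0.]))
    return p.reshape(h,w,2)
def cloud(c):
    s=rays(c); z=c['z_map']
    P=np.stack([s[...,0]*z,-s[...,1]*z,-z],-1); T=c['world_from_camera']
    W=P@T[:3,:3].T+T[:3,3]; W[z==0]=np.nan
    return W
def w(c,p): T=c['world_from_camera']; return T[:3,:3]@np.array(p)+T[:3,3]
def save(c,n,crop=None,s=1):
    im=c['color'][...,::-1]
    if crop: a,b,d,e=crop; im=im[b:e,a:d]
    cv2.imwrite('pics/'+n,cv2.resize(im,None,fx=s,fy=s,interpolation=cv2.INTER_CUBIC))
E
python3 - <<'E'
from h import *
print(manip.read_state(), manip.tip_reach)
for n in ('scene','top'):
    c=camera(n); save(c,n+'0.png',s=1.5)
    print(n,c['fov_y'],c['cx'],c['cy'],c['k1'],c['world_from_camera'].round(3).tolist())
    for t in ['rack','deck','selector_grip','handset1_mid','can_mid','ledge_top','jar','reel','remote_a','meter','driver']:
        print(t,[(w(c,d['at']).round(0).tolist(),round(d['confidence'],2)) for d in tip_of(t,n)])
    print('search hs',[(w(c,d['at']).round(0).tolist(),round(d['confidence'],2)) for d in search_frame('handset1_mid',n)])
E
```

```text
pics
{'clock': 0.0, 'joints': array([-1.37861538e+00,  3.00494684e-01,  1.52154792e+00,  2.64907502e-05,
        1.32065766e+00, -6.66159107e-02]), 'qd': array([-0.00105902,  0.00139696, -0.00025874,  0.00032803, -0.0002454 ,
        0.00040202]), 'effort': array([ 1.64841826e-03, -5.31810236e+01, -3.52738953e+01,  7.09558278e-02,
        2.43069429e-02, -8.50097626e-05]), 'eef_pos': array([ 140.70818264, -531.47232532,  223.88739759]), 'eef_rot': array([-3.14048921e+00, -9.93317403e-05,  2.58790226e-01]), 'wrist_force': array([-0.66505199,  0.29804943, -0.54149766]), 'moment': array([ 0.0352205 , -0.0392068 , -0.02361056]), 'finger_gap': 93.98435620238989} 19.0
scene 43.896458880919255 252.07937471555928 188.55126947952758 -0.1252336105783293 [[-0.851, -0.353, 0.389, 1128.925], [0.525, -0.558, 0.642, 1086.855], [-0.01, 0.751, 0.66, 1189.641], [0.0, 0.0, 0.0, 1.0]]
rack [([636.0, -101.0, 0.0], 0.9), ([403.0, 466.0, 92.0], 0.67)]
deck [([550.0, -97.0, 29.0], 0.86)]
selector_grip [([614.0, 132.0, 88.0], 0.74)]
handset1_mid [([403.0, -205.0, 14.0], 0.79)]
can_mid [([582.0, 304.0, 100.0]
[... 600 characters left out ...]
2, 0.978, -0.208, 173.831], [-1.0, 0.012, -0.003, -3.944], [-0.001, 0.208, 0.978, 1565.1], [0.0, 0.0, 0.0, 1.0]]
rack [([641.0, -99.0, 1.0], 0.76)]
deck [([551.0, -97.0, 28.0], 0.59)]
selector_grip [([616.0, 128.0, 84.0], 0.65), ([464.0, -400.0, 12.0], 0.51)]
handset1_mid [([399.0, -207.0, 12.0], 0.94)]
can_mid [([587.0, 301.0, 93.0], 0.63)]
ledge_top [([454.0, 408.0, 88.0], 0.92)]
jar [([501.0, 347.0, 90.0], 0.63)]
reel [([399.0, 468.0, 92.0], 0.78)]
remote_a [([308.0, -360.0, -2.0], 0.84), ([425.0, -12.0, 15.0], 0.61), ([619.0, -463.0, 1.0], 0.59)]
meter [([709.0, 354.0, -4.0], 0.9), ([637.0, -103.0, 3.0], 0.73)]
driver [([801.0, 30.0, 4.0], 0.78)]
search hs [([401.0, -200.0, 27.0], 0.97)]
```

View pics/scene0.png

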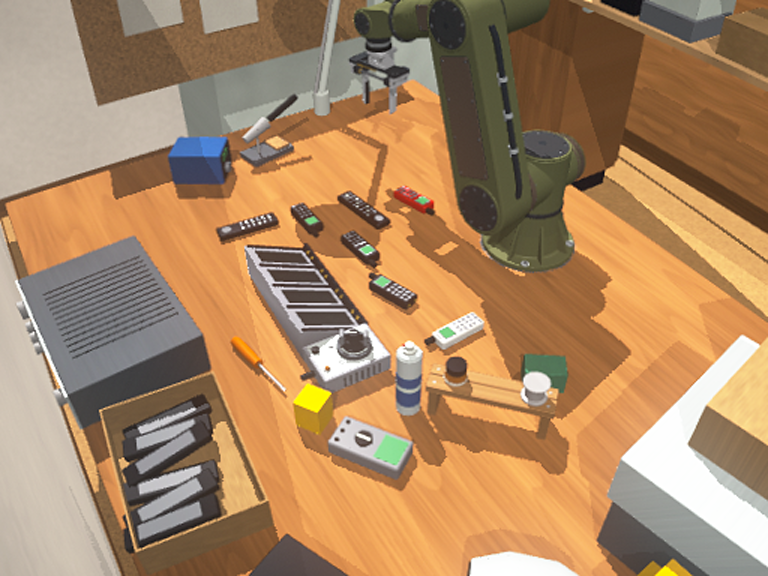

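View pics/top0.png

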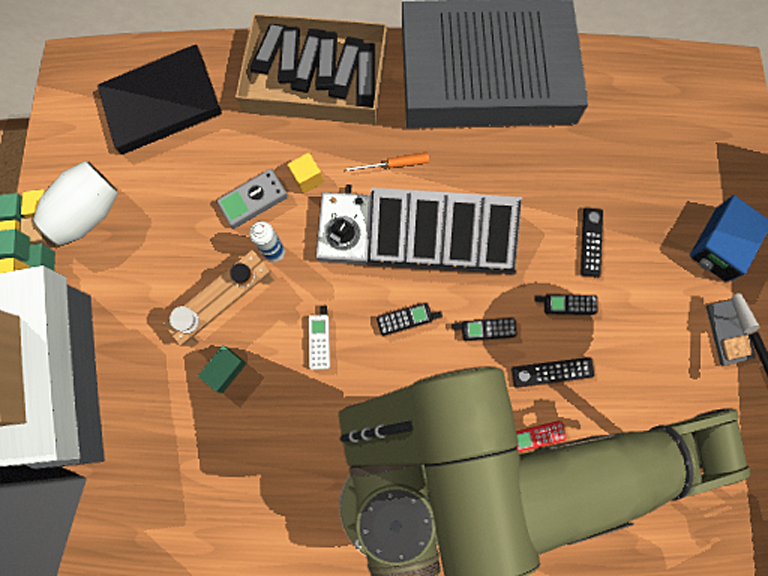

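The pictures show three black handsets. In the top view, at 1.5x scale, they are at (408,318), (485,328) and (567,304). There are also red and white look-alikes, two remotes, the rack with its knob at (343,232), the can at (266,240) and the ledge at (215,290). The arm hides a patch that could hold a fourth handset.

```bash
cat >> h.py <<'E'
def handsets(c,W=None,z0=12,z1=45,box=(150,560,-480,150)):
    """dark/green blobs above bench -> minAreaRect"""
    W=cloud(c) if W is None else W
    m=(W[...,2]>z0)&(W[...,2]<z1)&(W[...,0]>box[0])&(W[...,0]<box[1])&(W[...,1]>box[2])&(W[...,1]<box[3])
    n,l,s,_=cv2.connectedComponentsWithStats(m.astype(np.uint8),connectivity=4)
    out=[]
    for i in range(1,n):
        if s[i,4]<150: continue
        k=l==i; P=W[k]; r=cv2.minAreaRect(P[:,:2].astype(np.float32))
        out.append((r,np.median(P[:,2]),c['color'][k].mean(0).astype(int),k))
    return out
def pose_hs(c,k,W):
    """(center xy, yaw) of handset from mask k: long axis; head = green screen side"""
    P=W[k][:,:2]; (cx,cy),(a,b),t=cv2.minAreaRect(P.astype(np.float32))
    th=np.radians(t if a>b else t+90); col=c['color'][k].astype(int)
    g=(col[:,1]>col[:,0]+30)&(col[:,1]>col[:,2]+20)
    d=np.array([np.cos(th),np.sin(th)])
    if (P[g].mean(0)-[cx,cy])@d<0: d=-d
    return P,d
E
python3 - <<'E'
from h import *
for n in ('top','scene'):
    c=camera(n); W=cloud(c); print('==',n)
    for r,z,col,k in handsets(c,W):
        L=sorted(r[1]); 
        if L[1]>110 and 30<L[0]<65 and z<40:
            try: P,d=pose_hs(c,k,W); print('blob',np.round(r[0],0),np.round(L,0),'z',round(float(z),1),col,'yaw',round(np.degrees(np.arctan2(d[1],d[0])),1))
            except Exception as e: print('blob',np.round(r[0],0),np.round(L,0),z,col,e)
    # deck
    m=(abs(W[...,0]-625)<60)&(abs(W[...,1]+100)<130)&(W[...,2]>35)
    P=W[m]; 
    for _ in range(6):
        A=np.c_[P[:,:2],np.ones(len(P))]; x=np.linalg.lstsq(A,P[:,2],rcond=None)[0]; e=P[:,2]-A@x; P=P[abs(e)<max(2,1.0*e.std())]
    nrm=np.r_[-x[:2],1]; nrm/=np.linalg.norm(nrm); print('deck slope',np.degrees(np.arccos(nrm[2])),'yaw',np.degrees(np.arctan2(-nrm[1],-nrm[0])),'z at 600,-100',x@[600,-100,1],len(P),e.std())
    k=(np.hypot(W[...,0]-615,W[...,1]-130)<45)&(W[...,2]>86)&(W[...,2]<105); P=W[k]; print('knob',cv2.minAreaRect(P[:,:2].astype(np.float32)),np.median(P[:,2]),len(P))
    k=(np.hypot(W[...,0]-457,W[...,1]-408)<170)&(W[...,2]>80)&(W[...,2]<98); print('ledge',cv2.minAreaRect(W[k][:,:2].astype(np.float32)),np.median(W[k][:,2]))
    for nm,p,zr in [('jar',(501,349),(124,150)),('reel',(400,468),(124,150)),('can',(585,302),(155,172)),('nozzle',(585,302),(180,200))]:
        k=(np.hypot(W[...,0]-p[0],W[...,1]-p[1])<45)&(W[...,2]>zr[0])&(W[...,2]<zr[1]); print(nm,cv2.minEnclosingCircle(W[k][:,:2].astype(np.float32)),k.sum(),W[k][:,2].mean())
    # rack whole outline
    k=(abs(W[...,0]-630)<130)&(W[...,1]>-330)&(W[...,1]<205)&(W[...,2]>20)&(W[...,2]<130)
    q,l,s,_=cv2.connectedComponentsWithStats(k.astype(np.uint8)); i=1+s[1:,4].argmax(); print('rack',cv2.minAreaRect(W[l==i][:,:2].astype(np.float32)))
E
```

```text
== top
blob [545. -59.] [ 32. 417.] z 35.1 [93 89 87] yaw 89.8
blob [ 463. -389.] [ 45. 152.] z 25.9 [63 72 62] yaw 89.6
blob [426. -24.] [ 46. 147.] z 25.4 [90 96 87] yaw -72.8
blob [ 402. -197.] [ 47. 146.] z 26.3 [73 83 74] yaw 96.3
blob [ 305. -355.] [ 49. 192.] z 18.2 [63 61 61] yaw 96.9
blob [ 172. -323.] [ 40. 114.] z 25.8 [142  82  73] yaw 89.6
deck slope 24.611947836178757 yaw -2.9228454546169242 z at 600,-100 49.7990217440163 1110 1.1437333952951958
knob ((613.6470336914062, 130.07334899902344), (23.985309600830078, 62.487457275390625), 57.9143180847168) 96.01337143875344 99
ledge ((467.9347229003906, 392.3837890625), (69.67608642578125, 299.8521728515625), 40.94137954711914) 90.09893647519255
jar ((502.875732421875, 347.0777587890625), 22.536550521850586) 141 131.88713858240996
reel ((400.7731018066406, 471.0155334472656), 28.39000701904297) 214 132.1143497911104
can ((584.1589965820312, 296.2681579589844), 27.224748611450195) 113 165.9911205157946
nozzle ((583.7835083007812, 296.2958068847656), 13.77633285522461) 42 188.48808107340463
rack ((629.003662109375, -40.62840270
[... 655 characters left out ...]
244565398 101
ledge ((470.22021484375, 396.88714599609375), (84.0609130859375, 295.76654052734375), 44.537933349609375) 90.46226918257844
jar ((504.5706481933594, 348.7619934082031), 23.403352737426758) 145 131.8006910366131
reel ((399.7484436035156, 471.01239013671875), 27.724292755126953) 196 133.6334841347723
can ((583.4940185546875, 302.6443786621094), 27.05549430847168) 131 165.8685230031425
nozzle ((584.140380859375, 299.7607116699219), 12.906045913696289) 47 186.88181212847184
rack ((630.8430786132812, -39.78178405761719), (475.3238220214844, 194.610595703125), 84.24501037597656)h.py:37: RuntimeWarning: Mean of empty slice.
  if (P[g].mean(0)-[cx,cy])@d<0: d=-d
  ret = um.true_divide(
```

Positions from the two cameras agree to about 3 mm, the slope reads 24.7° and the knob tabs lie along −32°. First I'll move above the knob.

>>> {"name": "send_rows", "arguments": {
  "plan": [
    {"travel":[0,0,0],"delta_rot":[0,0,-10.7],"fingers":-1},
    {"travel":[0,0,0],"delta_rot":[0,0,-10.7],"fingers":-1},
    {"travel":[0,0,0],"delta_rot":[0,0,-10.7],"fingers":-1},
    {"travel":[0,0,0],"delta_rot":[0,0,-10.7],"fingers":-1},
    {"travel":[50.8,2.8,4],"delta_rot":[0,0,0],"fingers":-1},
    {"travel":[50.8,2.8,4],"delta_rot":[0,0,0],"fingers":-1},
    {"travel":[50.8,2.8,4],"delta_rot":[0,0,0],"fingers":-1},
    {"travel":[50.8,2.8,4],"delta_rot":[0,0,0],"fingers":-1},
    {"travel":[50.8,2.8,4],"delta_rot":[0,0,0],"fingers":-1},
    {"travel":[50.8,2.8,4],"delta_rot":[0,0,0],"fingers":-1},
    {"travel":[50.8,2.8,4],"delta_rot":[0,0,0],"fingers":-1},
    {"travel":[50.8,2.8,4],"delta_rot":[0,0,0],"fingers":-1},
    {"travel":[50.8,2.8,4],"delta_rot":[0,0,0],"fingers":-1},
    {"travel":[50.8,2.8,4],"delta_rot":[0,0,0],"fingers":-1},
    {"travel":[50.8,2.8,4],"delta_rot":[0,0,0],"fingers":-1},
    {"travel":[50.8,2.8,4],"delta_rot":[0,0,0],"fingers":-1},
    {"travel":[50.8,2.8,4],"delta_rot":[0,0,0],"fingers":-1},
    {"travel":[50.8,2.8,4],"delta_rot":[0,0,0],"fingers":-1},
    {"travel":[50.8,2.8,4],"delta_rot":[0,0,0],"fingers":-1},
    {"travel":[50.8,2.8,4],"delta_rot":[0,0,0],"fingers":-1}
  ]
}}

```text
clock: 3.9
eef_pos: [614.6, 132.3, 160.3]
eef_rot: [3.141, -0.0, 1.006]
wrist_force: [0.7, -1.2, 0.7]
finger_gap: 94.3
```

```bash
cat >> h.py <<'E'
def delta(pos,rot=None):
    """tool-frame shift (mm) to pos in present axes, and rotvec (deg) to rot"""
    s=manip.read_state(); R0=R.from_euler('xyz',s['eef_rot'])
    d=R0.inv().apply(np.array(pos)-s['eef_pos']); o=[d.round(1).tolist()]
    if rot is not None: o.append(np.degrees((R0.inv()*rot).as_rotvec()).round(1).tolist())
    return o
E
python3 - <<'E'
from h import *
s=camera('scene'); t=camera('top')
import numpy as np
H=384
a=cv2.resize(s['color'][170:290,180:320],(560,480),interpolation=cv2.INTER_CUBIC)
b=cv2.resize(t['color'][200:320,240:400],(640,480),interpolation=cv2.INTER_CUBIC)[:, :]
cv2.imwrite('pics/k1.png',cv2.resize(np.hstack([a,b])[...,::-1],(800,320)))
for n,c in (('scene',s),('top',t)):
    W=cloud(c)
    for r,z,col,k in handsets(c,W,box=(120,530,-480,150)):
        if z<40: print(n,np.round(r[0],0),np.round(sorted(r[1])),round(float(z),1),col)
    # finger tips cloud: z between 140 and 175 near TCP
    k=(np.hypot(W[...,0]-614.6,W[...,1]-132.3)<75)&(W[...,2]>138)&(W[...,2]<165)
    P=W[k]; q=(P[:,:2]-[614.6,132.3])@np.array([[np.sin(1.006)],[-np.cos(1.006)]])
    q2=(P[:,:2]-[614.6,132.3])@np.array([[np.cos(1.006)],[np.sin(1.006)]])
    for sg in (-1,1):
        g=(q*sg>30).ravel(); print('finger',sg,g.sum(), np.percentile(q[g],[2,98]).round(1) if g.sum() else '', np.percentile(q2[g],[2,98]).round(1) if g.sum() else '',np.nanmin(P[g,2]) if g.sum() else '')
E
```

```text
scene [ 462. -385.] [ 49. 156.] 25.5 [100  92  74]
scene [417.  14.] [52. 78.] 25.1 [125 105  97]
finger -1 20 [-59.7 -50.2] [ 4.5 10.5] 142.7131397401297
finger 1 19 [45.  56.4] [-7.2 14.8] 139.93641894128723
top [ 463. -389.] [ 46. 149.] 26.0 [65 74 64]
top [428. -29.] [ 47. 135.] 25.6 [86 94 84]
top [ 404. -195.] [ 46. 145.] 26.1 [71 81 72]
top [ 305. -354.] [ 49. 191.] 18.0 [66 64 63]
top [ 157. -305.] [ 47. 148.] 25.7 [183 105  94]
finger -1 0   
finger 1 0
```

View pics/k1.png

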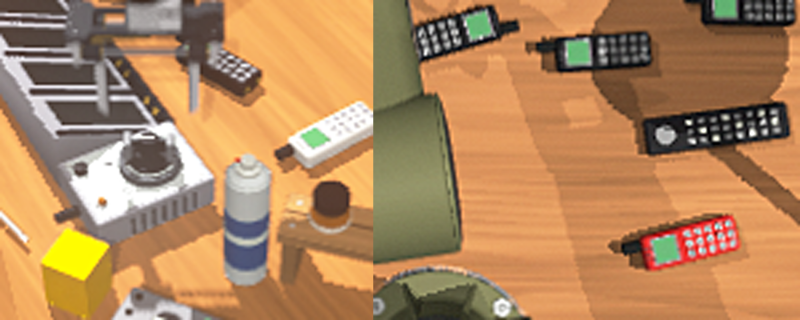

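>>> {"name": "send_rows", "arguments": {
  "plan": [
    {"travel":[0,0,15],"delta_rot":[0,0,0],"fingers":-1},
    {"travel":[0,0,20],"delta_rot":[0,0,0],"fingers":-0.4},
    {"travel":[0,0,20],"delta_rot":[0,0,0],"fingers":-0.4},
    {"travel":[0,0,14],"delta_rot":[0,0,0],"fingers":-0.4},
    {"travel":[0,0,5],"delta_rot":[0,0,0],"fingers":-0.4},
    {"travel":[0,0,0],"delta_rot":[0,0,0],"fingers":-0.4},
    {"travel":[0,0,0],"delta_rot":[0,0,0],"fingers":-0.4}
  ],
  "grip_force": 10
}}

```text
clock: 4.88
eef_pos: [614.1, 130.8, 87.2]
eef_rot: [3.141, -0.001, 1.006]
wrist_force: [-0.8, -0.6, 0.5]
finger_gap: 66.0
```

>>> {"name": "send_rows", "arguments": {
  "plan": [
    {"travel":[0,0,0],"delta_rot":[0,0,0],"fingers":-0.2},
    {"travel":[0,0,0],"delta_rot":[0,0,0],"fingers":-0.2},
    {"travel":[0,0,0],"delta_rot":[0,0,0],"fingers":-0.2},
    {"travel":[0,0,0],"delta_rot":[0,0,0],"fingers":-0.2}
  ],
  "grip_force": 30
}}

```text
clock: 5.38
eef_pos: [614.2, 130.8, 87.2]
eef_rot: [3.14, -0.001, 1.006]
wrist_force: [2.4, -1.6, 5.8]
finger_gap: 56.9
```

>>> {"name": "send_rows", "arguments": {
  "plan": [
    {"travel":[0,1.5,0],"delta_rot":[0,0,0],"fingers":-0.2},
    {"travel":[0,0,0],"delta_rot":[0,0,0],"fingers":-0.05},
    {"travel":[0,0,0],"delta_rot":[0,0,0],"fingers":0.1},
    {"travel":[0,0,0],"delta_rot":[0,0,0],"fingers":0.1},
    {"travel":[0,0,0],"delta_rot":[0,0,0],"fingers":0.1}
  ],
  "grip_force": 35
}}

```text
clock: 6.0
eef_pos: [615.4, 130.1, 87.5]
eef_rot: [3.141, -0.001, 1.006]
wrist_force: [-0.2, -2.2, 9.2]
finger_gap: 44.8
```

>>> {"name": "send_rows", "arguments": {
  "plan": [
    {"travel":[0,0,0],"delta_rot":[0,0,-5],"fingers":0.1},
    {"travel":[0,0,0],"delta_rot":[0,0,-8],"fingers":0.1},
    {"travel":[0,0,0],"delta_rot":[0,0,-8],"fingers":0.1},
    {"travel":[0,0,0],"delta_rot":[0,0,-8],"fingers":0.1},
    {"travel":[0,0,0],"delta_rot":[0,0,-8],"fingers":0.1},
    {"travel":[0,0,0],"delta_rot":[0,0,-8],"fingers":0.1},
    {"travel":[0,0,0],"delta_rot":[0,0,-8],"fingers":0.1},
    {"travel":[0,0,0],"delta_rot":[0,0,-4],"fingers":0.1},
    {"travel":[0,0,0],"delta_rot":[0,0,-2],"fingers":0.1},
    {"travel":[0,0,0],"delta_rot":[0,0,0],"fingers":0.1},
    {"travel":[0,0,0],"delta_rot":[0,0,0],"fingers":0.1}
  ]
}}

```text
clock: 7.38
eef_pos: [615.8, 130.0, 87.6]
eef_rot: [3.139, 0.001, 2.036]
wrist_force: [3.3, -1.6, 8.1]
finger_gap: 44.6
```

Run:
```python
from h import *
s=manip.read_state(); print(s['moment'],s['wrist_force'],np.degrees(s['eef_rot']))
```

```text
[-0.40177582 -0.54494622  0.07053103] [ 3.28581241 -1.64197285  8.11903976] [1.79871227e+02 5.44582656e-02 1.16630539e+02]
```

>>> {"name": "send_rows", "arguments": {
  "plan": [
    {"travel":[0,0,0],"delta_rot":[0,0,-1],"fingers":0.1},
    {"travel":[0,0,0],"delta_rot":[0,0,-0.5],"fingers":0.1},
    {"travel":[0,0,0],"delta_rot":[0,0,0],"fingers":0.1}
  ]
}}

```text
clock: 7.75
eef_pos: [615.8, 130.0, 87.6]
eef_rot: [3.139, 0.001, 2.062]
wrist_force: [2.4, -1.6, 7.7]
finger_gap: 44.6
```

Run:
```python
from h import *
s=manip.read_state(); print(s['moment'],s['wrist_force'],np.degrees(s['eef_rot']))
```

```text
[-0.37726039 -0.60343074 -0.05048207] [ 2.42423258 -1.63602245  7.67004755] [1.79866301e+02 5.64742324e-02 1.18132583e+02]
```

>>> {"name": "send_rows", "arguments": {
  "plan": [
    {"travel":[0,0,0],"delta_rot":[0,0,0],"fingers":-0.4},
    {"travel":[0,0,0],"delta_rot":[0,0,0],"fingers":-0.4},
    {"travel":[0,0,0],"delta_rot":[0,0,0],"fingers":-0.4},
    {"travel":[0,0,0],"delta_rot":[0,0,0],"fingers":-0.4}
  ]
}}

```text
clock: 8.25
eef_pos: [614.6, 130.1, 86.0]
eef_rot: [-3.14, -0.001, 2.062]
wrist_force: [0.0, -0.5, -0.2]
finger_gap: 66.0
```

>>> {"name": "send_rows", "arguments": {
  "plan": [
    {"travel":[0,0,0],"delta_rot":[0,0,0],"fingers":-0.2},
    {"travel":[0,0,0],"delta_rot":[0,0,0],"fingers":-0.2},
    {"travel":[0,0,0],"delta_rot":[0,0,0],"fingers":-0.2},
    {"travel":[0,0,0],"delta_rot":[0,0,0],"fingers":-0.2}
  ],
  "grip_force": 3
}}

```text
clock: 8.75
eef_pos: [615.0, 130.3, 86.3]
eef_rot: [3.141, -0.0, 2.062]
wrist_force: [3.9, 2.6, -2.2]
finger_gap: 60.9
```

Closing at 3 N stopped at a 61 mm gap, so the tabs are out and the knob is locked at OFF. I'll rise, then measure the handsets again.

>>> {"name": "send_rows", "arguments": {
  "plan": [
    {"travel":[0,0,0],"delta_rot":[0,0,0],"fingers":-1},
    {"travel":[0,0,0],"delta_rot":[0,0,0],"fingers":-1},
    {"travel":[0,0,-30],"delta_rot":[0,0,0],"fingers":-1},
    {"travel":[0,0,-45],"delta_rot":[0,0,0],"fingers":-1},
    {"travel":[0,0,-45],"delta_rot":[0,0,0],"fingers":-1}
  ]
}}

```text
clock: 9.38
eef_pos: [614.7, 129.8, 207.8]
eef_rot: [-3.141, -0.0, 2.062]
wrist_force: [-0.0, 0.6, -1.4]
finger_gap: 93.9
```

```bash
cat >> h.py <<'E'
def find(names=('top','scene')):
    for n in names:
        c=camera(n); W=cloud(c)
        for r,z,col,k in handsets(c,W,z0=21,z1=32,box=(180,520,-520,170)):
            L=sorted(r[1])
            if L[1]<100 or L[1]>170 or L[0]>60: continue
            P,d=pose_hs(c,k,W); e=np.array([-d[1],d[0]]); q=P@d
            # body points only (exclude narrow aerial): foot end is sharp
            foot=np.percentile(q,1); mid=(foot+62); lat=np.median((P@e)[(q-foot)<115]); 
            lat=(np.percentile((P@e)[(q-foot)<115],2)+np.percentile((P@e)[(q-foot)<115],98))/2
            print(n,'mid',(d*mid+e*lat).round(1),'yaw',round(float(np.degrees(np.arctan2(d[1],d[0]))),1),'size',np.round(L,0),'z',round(float(z),1),col)
E
python3 - <<'E'
from h import *
print(manip.read_state()['eef_pos']); find()
c=camera('top');W=cloud(c)
# lip / rack edges: front lip top points
for y in range(-260,70,40):
    k=(abs(W[...,1]-y)<6)&(W[...,0]>515)&(W[...,0]<760)
    P=W[k]; P=P[P[:,0].argsort()]; h=P[P[:,2]>15]; print(y,'front x',h[:1].round(0).tolist(),'back',P[P[:,2]>60][-1:].round(0).tolist())
k=(abs(W[...,0]-640)<50)&(W[...,2]>35)&(W[...,1]<-200); print('right edge',W[k][:,1].min())
E
```

```text
[614.72014507 129.77106596 207.82504657]
top mid [ 462.  -397.2] yaw 90.9 size [ 43. 132.] z 26.5 [67 77 68]
top mid [428.7 -33.3] yaw -71.4 size [ 46. 104.] z 25.9 [ 93 105  95]
top mid [ 403.4 -203. ] yaw 95.2 size [ 46. 128.] z 26.5 [72 84 74]
scene mid [ 463.  -394.8] yaw 90.4 size [ 48. 151.] z 26.3 [105 100  83]
scene mid [424.8  -9.6] yaw -72.2 size [ 51. 136.] z 26.6 [136 133 119]
-260 front x [[528.0, -262.0, 47.0]] back [[696.0, -265.0, 95.0]]
-220 front x [[528.0, -221.0, 42.0]] back [[698.0, -217.0, 95.0]]
-180 front x [[531.0, -179.0, 41.0]] back [[700.0, -177.0, 88.0]]
-140 front x [[535.0, -145.0, 41.0]] back [[701.0, -142.0, 95.0]]
-100 front x [[537.0, -103.0, 44.0]] back [[704.0, -104.0, 95.0]]
-60 front x [[537.0, -59.0, 43.0]] back [[707.0, -56.0, 93.0]]
-20 front x [[538.0, -21.0, 50.0]] back [[708.0, -26.0, 91.0]]
20 front x [[543.0, 20.0, 43.0]] back [[711.0, 19.0, 89.0]]
60 front x [[515.0, 58.0, 506.0]] back [[713.0, 63.0, 94.0]]
right edge -880.6144560294879
```

>>> {"name": "send_rows", "arguments": {
  "plan": [
    {"travel":[0,0,0],"delta_rot":[0,0,7.5],"fingers":-1},
    {"travel":[0,0,0],"delta_rot":[0,0,7.5],"fingers":-1},
    {"travel":[0,0,0],"delta_rot":[0,0,7.5],"fingers":-1},
    {"travel":[-38.9,-30.4,0],"delta_rot":[0,0,0],"fingers":-1},
    {"travel":[-38.9,-30.4,0],"delta_rot":[0,0,0],"fingers":-1},
    {"travel":[-38.9,-30.4,0],"delta_rot":[0,0,0],"fingers":-1},
    {"travel":[-38.9,-30.4,0],"delta_rot":[0,0,0],"fingers":-1},
    {"travel":[-38.9,-30.4,0],"delta_rot":[0,0,0],"fingers":-1},
    {"travel":[-38.9,-30.4,20],"delta_rot":[0,0,0],"fingers":-1},
    {"travel":[-38.9,-30.4,30],"delta_rot":[0,0,0],"fingers":-1},
    {"travel":[-38.9,-30.4,30],"delta_rot":[0,0,0],"fingers":-1},
    {"travel":[0,0,30],"delta_rot":[0,0,0],"fingers":-1},
    {"travel":[0,0,0],"delta_rot":[0,0,0],"fingers":-1}
  ]
}}

```text
clock: 11.15
eef_pos: [401.9, -203.0, 94.3]
eef_rot: [-3.137, -0.003, 1.668]
wrist_force: [-0.6, 0.3, -0.5]
finger_gap: 94.1
```

Run:
```python
from h import *
s=manip.read_state(); print(s['eef_pos'],np.degrees(s['eef_rot']))
find()
```

```text
[ 401.88430093 -203.01251451   94.26412176] [-179.75070223   -0.18427447   95.57170896]
top mid [ 463.1 -398.9] yaw 89.1 size [ 46. 123.] z 26.8 [67 77 67]
top mid [423.4 -16. ] yaw -73.8 size [ 46. 124.] z 26.3 [62 73 64]
scene mid [ 461.9 -395.8] yaw 88.0 size [ 48. 148.] z 26.3 [104  98  80]
scene mid [ 403.3 -198.4] yaw 93.3 size [ 51. 121.] z 26.6 [113 111  96]
scene mid [424.5  -9.1] yaw -71.7 size [ 50. 148.] z 26.6 [102  95  79]
```

>>> {"name": "send_rows", "arguments": {
  "plan": [
    {"travel":[0,0,25],"delta_rot":[0,0,0],"fingers":-1},
    {"travel":[0,0,25],"delta_rot":[0,0,0],"fingers":-1},
    {"travel":[0,0,12],"delta_rot":[0,0,0],"fingers":-1},
    {"travel":[0,0,5],"delta_rot":[0,0,0],"fingers":-1},
    {"travel":[0,0,0],"delta_rot":[0,0,0],"fingers":0.3},
    {"travel":[0,0,0],"delta_rot":[0,0,0],"fingers":0.3},
    {"travel":[0,0,0],"delta_rot":[0,0,0],"fingers":0.3},
    {"travel":[0,0,0],"delta_rot":[0,0,0],"fingers":0.3},
    {"travel":[0,0,0],"delta_rot":[0,0,0],"fingers":0.3}
  ],
  "grip_force": 25
}}

```text
clock: 12.38
eef_pos: [403.5, -203.6, 29.5]
eef_rot: [3.142, 0.0, 1.669]
wrist_force: [-2.7, -0.5, 0.3]
finger_gap: 47.5
```

>>> {"name": "send_rows", "arguments": {
  "plan": [
    {"travel":[0,0,-20],"delta_rot":[0,0,0],"fingers":0.3},
    {"travel":[0,0,-40],"delta_rot":[0,0,0],"fingers":0.3},
    {"travel":[0,0,-45],"delta_rot":[0,0,0],"fingers":0.3},
    {"travel":[0,0,-45],"delta_rot":[0,0,0],"fingers":0.3},
    {"travel":[0,0,0],"delta_rot":[0,0,9.87],"fingers":0.3},
    {"travel":[0,0,0],"delta_rot":[0,0,9.87],"fingers":0.3},
    {"travel":[0,0,0],"delta_rot":[0,0,9.87],"fingers":0.3},
    {"travel":[0,0,0],"delta_rot":[0,0,9.87],"fingers":0.3},
    {"travel":[0,0,0],"delta_rot":[0,0,9.87],"fingers":0.3},
    {"travel":[0,0,0],"delta_rot":[0,0,9.87],"fingers":0.3},
    {"travel":[0,0,0],"delta_rot":[0,0,9.87],"fingers":0.3},
    {"travel":[0,0,0],"delta_rot":[0,0,9.87],"fingers":0.3},
    {"travel":[0,0,0],"delta_rot":[0,0,9.87],"fingers":0.3},
    {"travel":[0,0,0],"delta_rot":[0,0,9.87],"fingers":0.3},
    {"travel":[0,0,0],"delta_rot":[0,8.33,0],"fingers":0.3},
    {"travel":[0,0,0],"delta_rot":[0,8.33,0],"fingers":0.3},
    {"travel":[0,0,0],"delta_rot":[0,8.33,0],"fingers":0.3},
    {"travel":[0,0,0],"delta_rot":[0,0,0],"fingers":0.3}
  ]
}}

```text
clock: 14.62
eef_pos: [402.3, -203.4, 179.0]
eef_rot: [-3.141, -0.435, -0.055]
wrist_force: [0.2, -0.1, -2.5]
finger_gap: 45.9
```

```bash
cat >> h.py <<'E'
psi,al=np.radians(-3.1),np.radians(25)
Rd=R.from_euler('xyz',[0,-al,psi]); ex,ey,nn=Rd.as_matrix().T
O=np.array([552,-100,28.3])
Rt=R.from_euler('xyz',[np.pi,-al,psi])   # tool with x along deck x
Rt2=Rt*R.from_euler('z',np.pi)           # tool x down the slope
def dk(x,y,z): return O+x*ex+y*ey+z*nn
def state_dk():
    s=manip.read_state(); return Rd.inv().apply(s['eef_pos']-O).round(1), Rd.inv().apply(s['wrist_force']).round(1), round(float(s['finger_gap']),1)
E
python3 - <<'E'
from h import *
s=manip.read_state(); print(s['eef_pos'],np.degrees(s['eef_rot']),s['finger_gap'])
print(delta(dk(80,-42,75),Rt), dk(80,-42,75))
E
```

```text
[ 402.28376908 -203.38981144  178.95110534] [-179.95328043  -24.9159009    -3.17731082] 45.85430167020028
[[146.8, -69.5, 122.2], [-0.0, 0.1, -0.1]] [ 590.47722726 -144.14540205  130.08254497]
```

>>> {"name": "send_rows", "arguments": {
  "plan": [
    {"travel":[29.4,-13.9,0],"delta_rot":[0,0,0],"fingers":0.3},
    {"travel":[29.4,-13.9,0],"delta_rot":[0,0,0],"fingers":0.3},
    {"travel":[29.4,-13.9,0],"delta_rot":[0,0,0],"fingers":0.3},
    {"travel":[29.4,-13.9,20],"delta_rot":[0,0,0],"fingers":0.3},
    {"travel":[29.4,-13.9,30],"delta_rot":[0,0,0],"fingers":0.3},
    {"travel":[0,0,40],"delta_rot":[0,0,0],"fingers":0.3},
    {"travel":[0,0,30],"delta_rot":[0,0,0],"fingers":0.3},
    {"travel":[0,0,0],"delta_rot":[0,0,0],"fingers":0.3}
  ]
}}

```text
clock: 15.62
eef_pos: [590.8, -143.3, 130.4]
eef_rot: [-3.141, -0.43, -0.053]
wrist_force: [-0.4, 0.2, -1.7]
finger_gap: 45.5
```

Run:
```python
from h import *
print(state_dk())
c=camera('scene'); save(c,'p1.png',(140,120,320,280),4)
find(('scene','top'))
```

```text
(array([ 80.4, -41.1,  75.2]), array([-1.1,  0.2, -1.3]), 45.5)
scene mid [425.2 -12.5] yaw -74.7 size [ 52. 125.] z 26.6 [135 131 116]
top mid [ 462.9 -398.9] yaw 90.6 size [ 43. 125.] z 26.3 [67 77 67]
```

View pics/p1.png

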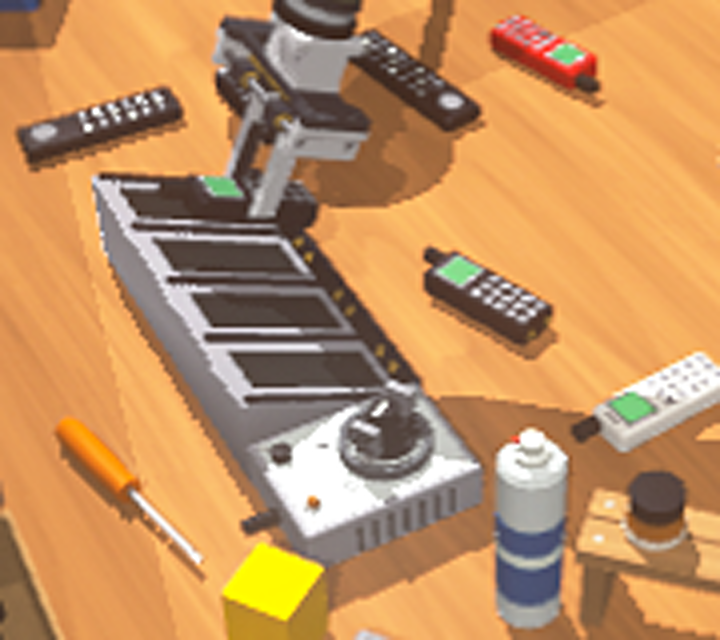

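>>> {"name": "send_rows", "arguments": {
  "plan": [
    {"travel":[0,0,20],"delta_rot":[0,0,0],"fingers":0.3},
    {"travel":[0,0,15],"delta_rot":[0,0,0],"fingers":0.3},
    {"travel":[0,0,5],"delta_rot":[0,0,0],"fingers":0.3},
    {"travel":[0,0,3],"delta_rot":[0,0,0],"fingers":0.3},
    {"travel":[0,0,0],"delta_rot":[0,0,0],"fingers":0.3},
    {"travel":[0,0,0],"delta_rot":[0,0,0],"fingers":0.3}
  ]
}}

```text
clock: 16.52
eef_pos: [609.2, -145.0, 94.3]
eef_rot: [3.141, -0.437, -0.054]
wrist_force: [-0.4, 0.1, -1.4]
finger_gap: 46.1
```

```bash
python3 -c "
from h import *
print(state_dk())"
```

```text
(array([ 81.8, -41.9,  34.7]), array([-0.9,  0.1, -1.1]), 46.1)
```

>>> {"name": "send_rows", "arguments": {
  "plan": [
    {"travel":[0,0,1.5],"delta_rot":[0,0,0],"fingers":0.3},
    {"travel":[0,0,1.5],"delta_rot":[0,0,0],"fingers":0.3},
    {"travel":[0,0,0],"delta_rot":[0,0,0],"fingers":0.3}
  ]
}}

```text
clock: 16.9
eef_pos: [610.3, -145.0, 91.0]
eef_rot: [-3.142, -0.436, -0.054]
wrist_force: [0.3, -0.2, -1.6]
finger_gap: 45.8
```

```bash
python3 -c "
from h import *
print(state_dk())"
```

```text
(array([ 81.4, -41.8,  31.2]), array([-0.4, -0.1, -1.6]), 45.8)
```

>>> {"name": "send_rows", "arguments": {
  "plan": [
    {"travel":[-5,0,0.5],"delta_rot":[0,0,0],"fingers":0.3},
    {"travel":[-5,0,1],"delta_rot":[0,0,0],"fingers":0.3},
    {"travel":[-2,0,0.5],"delta_rot":[0,0,0],"fingers":0.3},
    {"travel":[0,0,0],"delta_rot":[0,0,0],"fingers":0.3}
  ]
}}

```text
clock: 17.4
eef_pos: [600.2, -144.5, 84.1]
eef_rot: [-3.142, -0.436, -0.054]
wrist_force: [-0.7, 0.5, -1.9]
finger_gap: 45.7
```

```bash
python3 -c "
from h import *
print(state_dk())"
```

```text
(array([ 69.4, -41.9,  29.2]), array([-1.4,  0.4, -1.4]), 45.7)
```

>>> {"name": "send_rows", "arguments": {
  "plan": [
    {"travel":[0,0,1],"delta_rot":[0,0,0],"fingers":0.3},
    {"travel":[0,0,1],"delta_rot":[0,0,0],"fingers":0.3},
    {"travel":[0,0,0],"delta_rot":[0,0,0],"fingers":0.3}
  ]
}}

```text
clock: 17.77
eef_pos: [601.3, -144.7, 83.0]
eef_rot: [3.142, -0.437, -0.054]
wrist_force: [-5.9, -0.4, 5.5]
finger_gap: 45.3
```

```bash
python3 -c "
from h import *
print(state_dk())"
```

```text
(array([ 69.9, -41.9,  27.7]), array([-3. , -0.7,  7.5]), 45.3)
```

>>> {"name": "send_rows", "arguments": {
  "plan": [
    {"travel":[-2,0,-0.7],"delta_rot":[0,0,0],"fingers":0.3},
    {"travel":[-2,0,0],"delta_rot":[0,0,0],"fingers":0.3},
    {"travel":[-1.5,0,0],"delta_rot":[0,0,0],"fingers":0.3},
    {"travel":[0,0,0],"delta_rot":[0,0,0],"fingers":0.3}
  ]
}}

```text
clock: 18.27
eef_pos: [597.6, -144.4, 82.3]
eef_rot: [3.141, -0.441, -0.053]
wrist_force: [9.6, 2.6, 1.2]
finger_gap: 45.7
```

```bash
python3 -c "
from h import *
print(state_dk())"
```

```text
(array([ 66.3, -41.9,  28.7]), array([ 9.1,  3.1, -2.9]), 45.7)
```

>>> {"name": "send_rows", "arguments": {
  "plan": [
    {"travel":[-0.7,0,0.7],"delta_rot":[0,0,0],"fingers":0.3},
    {"travel":[0,0,0],"delta_rot":[0,0,0],"fingers":0.3}
  ]
}}

```text
clock: 18.52
eef_pos: [597.7, -144.4, 81.9]
eef_rot: [3.14, -0.442, -0.053]
wrist_force: [10.1, 4.0, 4.3]
finger_gap: 45.2
```

```bash
python3 -c "
from h import *
print(state_dk())"
```

```text
(array([ 66.2, -41.9,  28.3]), array([10.7,  4.5, -0.3]), 45.2)
```

>>> {"name": "send_rows", "arguments": {
  "plan": [
    {"travel":[0,0,0],"delta_rot":[0,0,0],"fingers":-0.4},
    {"travel":[0,0,0],"delta_rot":[0,0,0],"fingers":-0.4},
    {"travel":[0,0,0],"delta_rot":[0,0,0],"fingers":-0.4},
    {"travel":[0,0,-20],"delta_rot":[0,0,0],"fingers":-0.4},
    {"travel":[0,0,-40],"delta_rot":[0,0,0],"fingers":-0.4},
    {"travel":[0,0,-60],"delta_rot":[0,0,0],"fingers":-0.4},
    {"travel":[0,0,0],"delta_rot":[0,0,0],"fingers":-1}
  ]
}}

```text
clock: 19.4
eef_pos: [545.3, -142.1, 192.9]
eef_rot: [3.139, -0.443, -0.053]
wrist_force: [0.9, -0.5, -0.8]
finger_gap: 72.8
```

```bash
cat >> h.py <<'E'
def deckcheck(n='scene',ys=(-126,-42,42,126)):
    """profile of the deck cloud: handset extents in the deck frame per bay"""
    c=camera(n); W=cloud(c); D=(W-O)@np.array([ex,ey,nn]).T
    for y in ys:
        k=(abs(D[...,1]-y)<41)&(D[...,0]>-15)&(D[...,0]<175)&(D[...,2]>18)&(D[...,2]<45)
        b=k&(D[...,0]>5); P=D[b]
        if len(P)>40:
            r=cv2.minAreaRect(P[:,:2].astype(np.float32)); print(n,'bay',y,'x',np.percentile(P[:,0],[1,99]).round(1),'y',np.percentile(P[:,1],[2,98]).round(1),'z',np.median(P[:,2]).round(1),np.round(r[2],1),len(P))
        l=k&(D[...,0]<5); print('   lip z',np.percentile(D[l][:,2],90).round(1) if l.sum() else None,'x',np.percentile(D[l][:,0],[3,97]).round(1) if l.sum() else None)
    return c,W,D
E
python3 - <<'E'
from h import *
print(state_dk())
c,_,_=deckcheck('scene'); deckcheck('top'); find()
save(c,'p2.png',(150,140,300,260),5)
E
```

```text
(array([ 65.5, -42.4, 151.1]), array([ 0.5, -0.5, -1.1]), 72.8)
   lip z 21.4 x [-7.3  1.1]
scene bay -42 x [  7.3 143.4] y [-57.8 -13.8] z 24.8 86.9 236
   lip z 23.5 x [-10.3   3.5]
   lip z 22.2 x [-10.7   1.5]
   lip z 21.8 x [-10.6   1.1]
   lip z None x None
top bay -42 x [ 58.7 140. ] y [-63.9 -20.7] z 24.6 3.8 252
   lip z None x None
   lip z 24.9 x [-8.4 -0.9]
   lip z 23.5 x [-10.2  -0.8]
top mid [ 462.1 -397.8] yaw 90.7 size [ 44. 131.] z 26.3 [67 78 67]
top mid [422.6 -15.2] yaw -73.6 size [ 47. 120.] z 26.1 [ 94 104  95]
scene mid [424.7 -11.4] yaw -72.0 size [ 50. 128.] z 26.5 [133 128 113]
```

View pics/p2.png

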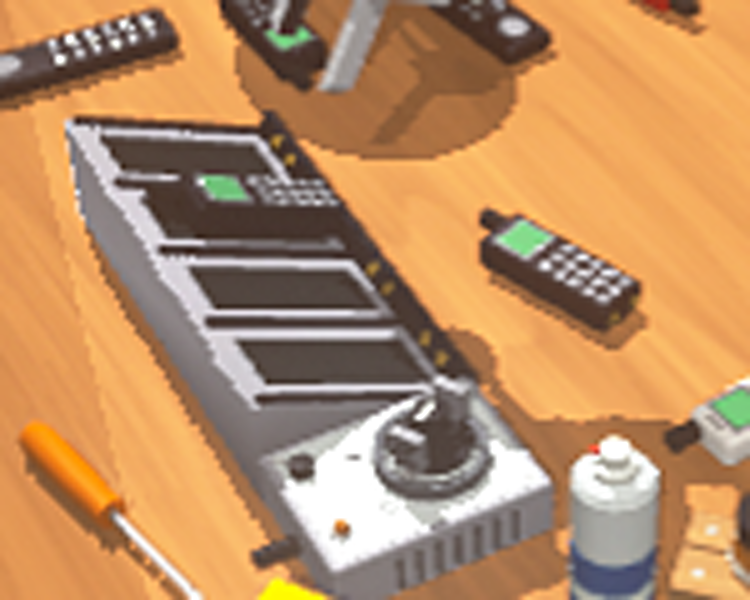

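Handset seated in bay −0.042, face up with the head up-slope. Next is the one at (462,−397).

>>> {"name": "send_rows", "arguments": {
  "plan": [
    {"travel":[0,0,0],"delta_rot":[0,-8.4,0],"fingers":-1},
    {"travel":[0,0,0],"delta_rot":[0,-8.4,0],"fingers":-1},
    {"travel":[0,0,0],"delta_rot":[0,-8.5,0],"fingers":-1},
    {"travel":[0,0,0],"delta_rot":[0,0,-10.4],"fingers":-1},
    {"travel":[0,0,0],"delta_rot":[0,0,-10.4],"fingers":-1},
    {"travel":[0,0,0],"delta_rot":[0,0,-10.4],"fingers":-1},
    {"travel":[0,0,0],"delta_rot":[0,0,-10.4],"fingers":-1},
    {"travel":[0,0,0],"delta_rot":[0,0,-10.4],"fingers":-1},
    {"travel":[0,0,0],"delta_rot":[0,0,-10.4],"fingers":-1},
    {"travel":[0,0,0],"delta_rot":[0,0,-10.4],"fingers":-1},
    {"travel":[0,0,0],"delta_rot":[0,0,-10.4],"fingers":-1},
    {"travel":[0,0,0],"delta_rot":[0,0,-10.4],"fingers":-1},
    {"travel":[-42.4,-14.1,0],"delta_rot":[0,0,0],"fingers":-1},
    {"travel":[-42.4,-14.1,0],"delta_rot":[0,0,0],"fingers":-1},
    {"travel":[-42.4,-14.1,0],"delta_rot":[0,0,0],"fingers":-1},
    {"travel":[-42.4,-14.1,0],"delta_rot":[0,0,0],"fingers":-1},
    {"travel":[-42.4,-14.1,20],"delta_rot":[0,0,0],"fingers":-1},
    {"travel":[-42.4,-14.1,30],"delta_rot":[0,0,0],"fingers":-1},
    {"travel":[0,0,40],"delta_rot":[0,0,0],"fingers":-1},
    {"travel":[0,0,0],"delta_rot":[0,0,0],"fingers":-1}
  ]
}}

```text
clock: 22.1
eef_pos: [460.7, -395.5, 94.7]
eef_rot: [-3.131, -0.006, 1.58]
wrist_force: [0.6, 0.7, 0.6]
finger_gap: 94.1
```

Run:
```python
from h import *
s=manip.read_state(); print(s['eef_pos'],np.degrees(s['eef_rot'])); find()
print(delta([462.5,-397,27]))
```

```text
[ 460.72750958 -395.54946326   94.72108328] [-179.37368981   -0.34128417   90.4997267 ]
scene mid [ 462.2 -394.1] yaw 92.1 size [ 46. 130.] z 26.8 [99 95 79]
scene mid [426.1 -10.8] yaw -74.9 size [ 49. 138.] z 26.9 [101  96  79]
[[-0.6, 0.3, 72.2]]
```

>>> {"name": "send_rows", "arguments": {
  "plan": [
    {"travel":[0,0,25],"delta_rot":[0,0,0],"fingers":-1},
    {"travel":[0,0,25],"delta_rot":[0,0,0],"fingers":-1},
    {"travel":[0,0,15],"delta_rot":[0,0,0],"fingers":-1},
    {"travel":[0,0,5],"delta_rot":[0,0,0],"fingers":-1},
    {"travel":[0,0,0],"delta_rot":[0,0,0],"fingers":0.3},
    {"travel":[0,0,0],"delta_rot":[0,0,0],"fingers":0.3},
    {"travel":[0,0,0],"delta_rot":[0,0,0],"fingers":0.3},
    {"travel":[0,0,0],"delta_rot":[0,0,0],"fingers":0.3},
    {"travel":[0,0,0],"delta_rot":[0,0,0],"fingers":0.3},
    {"travel":[0,0,0],"delta_rot":[0,0,0],"fingers":0.3}
  ],
  "grip_force": 25
}}

```text
clock: 23.45
eef_pos: [461.9, -396.7, 29.0]
eef_rot: [-3.136, -0.0, 1.58]
wrist_force: [0.1, 0.1, 2.3]
finger_gap: 46.1
```

>>> {"name": "send_rows", "arguments": {
  "plan": [
    {"travel":[0,0,-20],"delta_rot":[0,0,0],"fingers":0.3},
    {"travel":[0,0,-40],"delta_rot":[0,0,0],"fingers":0.3},
    {"travel":[0,0,-45],"delta_rot":[0,0,0],"fingers":0.3},
    {"travel":[0,0,-45],"delta_rot":[0,0,0],"fingers":0.3},
    {"travel":[0,0,0],"delta_rot":[0,0,10.4],"fingers":0.3},
    {"travel":[0,0,0],"delta_rot":[0,0,10.4],"fingers":0.3},
    {"travel":[0,0,0],"delta_rot":[0,0,10.4],"fingers":0.3},
    {"travel":[0,0,0],"delta_rot":[0,0,10.4],"fingers":0.3},
    {"travel":[0,0,0],"delta_rot":[0,0,10.4],"fingers":0.3},
    {"travel":[0,0,0],"delta_rot":[0,0,10.4],"fingers":0.3},
    {"travel":[0,0,0],"delta_rot":[0,0,10.4],"fingers":0.3},
    {"travel":[0,0,0],"delta_rot":[0,0,10.4],"fingers":0.3},
    {"travel":[0,0,0],"delta_rot":[0,0,10.4],"fingers":0.3},
    {"travel":[0,0,0],"delta_rot":[0,8.33,0],"fingers":0.3},
    {"travel":[0,0,0],"delta_rot":[0,8.33,0],"fingers":0.3},
    {"travel":[0,0,0],"delta_rot":[0,8.33,0],"fingers":0.3},
    {"travel":[0,0,0],"delta_rot":[0,0,0],"fingers":0.3},
    {"travel":[0,0,0],"delta_rot":[0,0,0],"fingers":0.3}
  ]
}}

```text
clock: 25.7
eef_pos: [462.9, -396.9, 179.9]
eef_rot: [3.141, -0.429, -0.053]
wrist_force: [1.6, -0.2, -2.0]
finger_gap: 45.7
```

Run:
```python
from h import *
camera('top')
s=manip.read_state(); print(s['eef_pos'],np.degrees(s['eef_rot']),s['finger_gap'])
print(state_dk(),delta(dk(78,-126,60),Rt))
```

```text
[ 463.12843696 -396.72537156  179.67158269] [179.96320077 -24.59149671  -3.00221893] 46.03273119027639
(array([  -1.9, -301.1,  167.9]), array([-0.4,  0.1, -1.4]), 46.0) [[81.0, -175.0, 107.4], [-0.0, 0.4, 0.1]]
```

>>> {"name": "send_rows", "arguments": {
  "plan": [
    {"travel":[16,-35,0],"delta_rot":[0,0.4,0],"fingers":0.3},
    {"travel":[16,-35,0],"delta_rot":[0,0,0],"fingers":0.3},
    {"travel":[16,-35,0],"delta_rot":[0,0,0],"fingers":0.3},
    {"travel":[16,-35,10],"delta_rot":[0,0,0],"fingers":0.3},
    {"travel":[17,-35,20],"delta_rot":[0,0,0],"fingers":0.3},
    {"travel":[0,0,35],"delta_rot":[0,0,0],"fingers":0.3},
    {"travel":[0,0,30],"delta_rot":[0,0,0],"fingers":0.3},
    {"travel":[0,0,15],"delta_rot":[0,0,0],"fingers":0.3},
    {"travel":[0,0,10],"delta_rot":[0,0,0],"fingers":0.3},
    {"travel":[0,0,8],"delta_rot":[0,0,0],"fingers":0.3},
    {"travel":[0,0,4],"delta_rot":[0,0,0],"fingers":0.3},
    {"travel":[0,0,0],"delta_rot":[0,0,0],"fingers":0.3},
    {"travel":[0,0,0],"delta_rot":[0,0,0],"fingers":0.3}
  ]
}}

```text
clock: 27.38
eef_pos: [601.2, -229.0, 94.1]
eef_rot: [3.141, -0.438, -0.054]
wrist_force: [-0.5, 0.1, -1.7]
finger_gap: 45.7
```

```bash
python3 -c "
from h import *
print(state_dk())"
```

```text
(array([  78.7, -126.2,   35.9]), array([-1.2,  0.1, -1.3]), 45.7)
```

>>> {"name": "send_rows", "arguments": {
  "plan": [
    {"travel":[-4,0,3],"delta_rot":[0,0,0],"fingers":0.3},
    {"travel":[-4,0,2.5],"delta_rot":[0,0,0],"fingers":0.3},
    {"travel":[0,0,1.5],"delta_rot":[0,0,0],"fingers":0.3},
    {"travel":[0,0,1],"delta_rot":[0,0,0],"fingers":0.3},
    {"travel":[0,0,0],"delta_rot":[0,0,0],"fingers":0.3}
  ]
}}

```text
clock: 28.0
eef_pos: [597.4, -228.7, 82.9]
eef_rot: [-3.142, -0.438, -0.054]
wrist_force: [-0.4, -0.4, -1.2]
finger_gap: 45.7
```

```bash
python3 -c "
from h import *
print(state_dk())"
```

```text
(array([  70.5, -126. ,   27.4]), array([-0.8, -0.4, -0.9]), 45.7)
```

>>> {"name": "send_rows", "arguments": {
  "plan": [
    {"travel":[0,0,0.8],"delta_rot":[0,0,0],"fingers":0.3},
    {"travel":[0,0,0.6],"delta_rot":[0,0,0],"fingers":0.3},
    {"travel":[0,0,0],"delta_rot":[0,0,0],"fingers":0.3}
  ]
}}

```text
clock: 28.38
eef_pos: [597.8, -228.7, 82.3]
eef_rot: [-3.142, -0.438, -0.054]
wrist_force: [-8.9, 0.9, 8.0]
finger_gap: 45.8
```

```bash
python3 -c "
from h import *
print(state_dk())"
```

```text
(array([  70.6, -126.1,   26.7]), array([-4.7,  0.4, 11.1]), 45.8)
```

>>> {"name": "send_rows", "arguments": {
  "plan": [
    {"travel":[-2,0,-0.9],"delta_rot":[0,0,0],"fingers":0.3},
    {"travel":[-2,0,0],"delta_rot":[0,0,0],"fingers":0.3},
    {"travel":[-1,0,0],"delta_rot":[0,0,0],"fingers":0.3},
    {"travel":[0,0,0],"delta_rot":[0,0,0],"fingers":0.3}
  ]
}}

```text
clock: 28.88
eef_pos: [593.7, -228.5, 81.0]
eef_rot: [3.141, -0.44, -0.054]
wrist_force: [4.5, 1.1, -0.3]
finger_gap: 45.6
```

```bash
python3 -c "
from h import *
print(state_dk())"
```

```text
(array([  66.3, -126.1,   27.2]), array([ 3.9,  1.3, -2.1]), 45.6)
```

>>> {"name": "send_rows", "arguments": {
  "plan": [
    {"travel":[-0.8,0,0.3],"delta_rot":[0,0,0],"fingers":0.3},
    {"travel":[-0.3,0,0.5],"delta_rot":[0,0,0],"fingers":0.3},
    {"travel":[0,0,0],"delta_rot":[0,0,0],"fingers":0.3}
  ]
}}

```text
clock: 29.25
eef_pos: [593.8, -228.5, 80.7]
eef_rot: [3.14, -0.441, -0.053]
wrist_force: [7.7, 3.4, 4.1]
finger_gap: 45.7
```

```bash
python3 -c "
from h import *
print(state_dk())"
```

```text
(array([  66.2, -126.1,   26.9]), array([8.6, 3.8, 0.6]), 45.7)
```

>>> {"name": "send_rows", "arguments": {
  "plan": [
    {"travel":[0,0,0],"delta_rot":[0,0,0],"fingers":-0.4},
    {"travel":[0,0,0],"delta_rot":[0,0,0],"fingers":-0.4},
    {"travel":[0,0,0],"delta_rot":[0,0,0],"fingers":-0.4},
    {"travel":[0,0,-20],"delta_rot":[0,0,0],"fingers":-0.4},
    {"travel":[0,0,-40],"delta_rot":[0,0,0],"fingers":-0.4},
    {"travel":[0,0,-60],"delta_rot":[0,0,0],"fingers":-0.4},
    {"travel":[0,0,0],"delta_rot":[0,0,0],"fingers":-1},
    {"travel":[0,0,0],"delta_rot":[0,0,0],"fingers":-1}
  ]
}}

```text
clock: 30.25
eef_pos: [541.4, -225.6, 187.4]
eef_rot: [-3.141, -0.437, -0.054]
wrist_force: [0.3, -0.8, -0.6]
finger_gap: 82.7
```

Run:
```python
from h import *
print(state_dk())
deckcheck('scene',(-126,-42)); deckcheck('top',(-126,-42)); find()
s=manip.read_state(); print(s['eef_pos'],np.degrees(s['eef_rot']))
```

```text
(array([  63.8, -126. ,  145.8]), array([ 0.1, -0.8, -0.7]), 82.7)
scene bay -126 x [  7.8 143.2] y [-142.7  -97.9] z 24.1 1.1 223
   lip z 24.3 x [-8.   4.1]
scene bay -42 x [  7.7 141.6] y [-57.9 -13.2] z 24.7 88.0 244
   lip z 22.9 x [-10.3   2.9]
top bay -126 x [ 57.9 143.7] y [-145.4 -105.8] z 23.9 0.4 241
   lip z None x None
top bay -42 x [  6.2 138.2] y [-62.5 -20.1] z 24.2 89.6 424
   lip z 25.3 x [-9.6  4. ]
top mid [422.7 -15.6] yaw -72.8 size [ 46. 128.] z 25.8 [ 93 102  93]
scene mid [424.5 -10.1] yaw -73.5 size [ 52. 126.] z 26.4 [132 128 114]
[ 541.46660227 -225.44606467  186.51704573] [-179.93671491  -24.96971642   -3.08567859]
```

>>> {"name": "send_rows", "arguments": {
  "plan": [
    {"travel":[0,0,0],"delta_rot":[0,-8.3,0],"fingers":-1},
    {"travel":[0,0,0],"delta_rot":[0,-8.3,0],"fingers":-1},
    {"travel":[0,0,0],"delta_rot":[0,-8.4,0],"fingers":-1},
    {"travel":[0,0,0],"delta_rot":[0,0,-10],"fingers":-1},
    {"travel":[0,0,0],"delta_rot":[0,0,-10],"fingers":-1},
    {"travel":[0,0,0],"delta_rot":[0,0,-10],"fingers":-1},
    {"travel":[0,0,0],"delta_rot":[0,0,-10],"fingers":-1},
    {"travel":[0,0,0],"delta_rot":[0,0,-10],"fingers":-1},
    {"travel":[0,0,0],"delta_rot":[0,0,-10],"fingers":-1},
    {"travel":[0,0,0],"delta_rot":[0,0,-10],"fingers":-1},
    {"travel":[0,0,0],"delta_rot":[0,0,-10],"fingers":-1},
    {"travel":[0,0,0],"delta_rot":[0,0,-10],"fingers":-1},
    {"travel":[0,0,0],"delta_rot":[0,0,-10],"fingers":-1},
    {"travel":[0,0,0],"delta_rot":[0,0,-10],"fingers":-1},
    {"travel":[47.7,-10,0],"delta_rot":[0,0,0],"fingers":-1},
    {"travel":[47.7,-10,0],"delta_rot":[0,0,0],"fingers":-1},
    {"travel":[47.7,-10,0],"delta_rot":[0,0,0],"fingers":-1},
    {"travel":[47.7,-10,20],"delta_rot":[0,0,0],"fingers":-1},
    {"travel":[47.7,-10,30],"delta_rot":[0,0,0],"fingers":-1},
    {"travel":[0,0,0],"delta_rot":[0,0,0],"fingers":-1}
  ]
}}

```text
clock: 32.95
eef_pos: [422.3, -10.1, 135.6]
eef_rot: [-3.139, -0.001, 1.869]
wrist_force: [0.9, -0.0, 0.6]
finger_gap: 94.3
```

Run:
```python
from h import *
find()
s=manip.read_state(); print(s['eef_pos'],np.degrees(s['eef_rot']))
print(delta([424,-12,27]))
```

```text
scene mid [424.  -11.8] yaw -72.4 size [ 49. 125.] z 26.9 [136 134 119]
[424.73839985 -12.02967488 137.68174218] [1.79938902e+02 2.54169987e-02 1.06986327e+02]
[[0.3, -0.8, 110.7]]
```

>>> {"name": "send_rows", "arguments": {
  "plan": [
    {"travel":[0,0,40],"delta_rot":[0,0,0],"fingers":-1},
    {"travel":[0,0,30],"delta_rot":[0,0,0],"fingers":-1},
    {"travel":[0,0,25],"delta_rot":[0,0,0],"fingers":-1},
    {"travel":[0,0,10],"delta_rot":[0,0,0],"fingers":-1},
    {"travel":[0,0,4],"delta_rot":[0,0,0],"fingers":-1},
    {"travel":[0,0,0],"delta_rot":[0,0,0],"fingers":0.3},
    {"travel":[0,0,0],"delta_rot":[0,0,0],"fingers":0.3},
    {"travel":[0,0,0],"delta_rot":[0,0,0],"fingers":0.3},
    {"travel":[0,0,0],"delta_rot":[0,0,0],"fingers":0.3},
    {"travel":[0,0,0],"delta_rot":[0,0,0],"fingers":0.3},
    {"travel":[0,0,0],"delta_rot":[0,0,0],"fingers":0.3}
  ],
  "grip_force": 25
}}

```text
clock: 34.42
eef_pos: [424.5, -12.1, 28.8]
eef_rot: [3.14, 0.0, 1.866]
wrist_force: [-0.1, 0.1, 1.9]
finger_gap: 45.8
```

>>> {"name": "send_rows", "arguments": {
  "plan": [
    {"travel":[0,0,-20],"delta_rot":[0,0,0],"fingers":0.3},
    {"travel":[0,0,-40],"delta_rot":[0,0,0],"fingers":0.3},
    {"travel":[0,0,-45],"delta_rot":[0,0,0],"fingers":0.3},
    {"travel":[0,0,-45],"delta_rot":[0,0,0],"fingers":0.3},
    {"travel":[0,0,0],"delta_rot":[0,0,-10],"fingers":0.3},
    {"travel":[0,0,0],"delta_rot":[0,0,-10],"fingers":0.3},
    {"travel":[0,0,0],"delta_rot":[0,0,-10],"fingers":0.3},
    {"travel":[0,0,0],"delta_rot":[0,0,-10],"fingers":0.3},
    {"travel":[0,0,0],"delta_rot":[0,0,-10],"fingers":0.3},
    {"travel":[0,0,0],"delta_rot":[0,0,-10],"fingers":0.3},
    {"travel":[0,0,0],"delta_rot":[0,0,-10],"fingers":0.3},
    {"travel":[0,0,0],"delta_rot":[0,-8.3,0],"fingers":0.3},
    {"travel":[0,0,0],"delta_rot":[0,-8.3,0],"fingers":0.3},
    {"travel":[0,0,0],"delta_rot":[0,-8.4,0],"fingers":0.3},
    {"travel":[0,0,0],"delta_rot":[0,0,0],"fingers":0.3},
    {"travel":[0,0,0],"delta_rot":[0,0,0],"fingers":0.3}
  ]
}}

```text
clock: 36.42
eef_pos: [424.6, -12.1, 179.0]
eef_rot: [3.142, 0.436, 3.088]
wrist_force: [0.0, -0.2, -0.8]
finger_gap: 45.8
```

Run:
```python
from h import *
s=manip.read_state(); print(s['eef_pos'],np.degrees(s['eef_rot']),s['finger_gap'])
print(state_dk(),delta(dk(78,42,60),Rt2))
```

```text
[424.63566947 -12.12328164 179.0423717 ] [179.99982124  24.95672714 176.92889013] 45.822041560568294
(array([-55.9,  80.9, 192.4]), array([-0.3, -0.2, -0.8]), 45.8) [[-133.9, -39.0, 132.3], [0.0, -0.0, 0.0]]
```

>>> {"name": "send_rows", "arguments": {
  "plan": [
    {"travel":[-33.5,-9.8,0],"delta_rot":[0,0,0],"fingers":0.3},
    {"travel":[-33.5,-9.8,0],"delta_rot":[0,0,0],"fingers":0.3},
    {"travel":[-33.5,-9.8,0],"delta_rot":[0,0,0],"fingers":0.3},
    {"travel":[-33.5,-9.6,20],"delta_rot":[0,0,0],"fingers":0.3},
    {"travel":[0,0,40],"delta_rot":[0,0,0],"fingers":0.3},
    {"travel":[0,0,40],"delta_rot":[0,0,0],"fingers":0.3},
    {"travel":[0,0,30],"delta_rot":[0,0,0],"fingers":0.3},
    {"travel":[0,0,15],"delta_rot":[0,0,0],"fingers":0.3},
    {"travel":[0,0,8],"delta_rot":[0,0,0],"fingers":0.3},
    {"travel":[0,0,4],"delta_rot":[0,0,0],"fingers":0.3},
    {"travel":[4,0,3],"delta_rot":[0,0,0],"fingers":0.3},
    {"travel":[4,0,2],"delta_rot":[0,0,0],"fingers":0.3},
    {"travel":[0,0,0],"delta_rot":[0,0,0],"fingers":0.3},
    {"travel":[0,0,0],"delta_rot":[0,0,0],"fingers":0.3}
  ]
}}

```text
clock: 38.17
eef_pos: [604.8, -60.8, 85.7]
eef_rot: [-3.142, 0.438, 3.088]
wrist_force: [-0.6, -0.2, -2.2]
finger_gap: 45.8
```

```bash
python3 -c "
from h import *
print(state_dk())"
```

```text
(array([70.2, 42. , 30.6]), array([-1.4, -0.2, -1.7]), 45.8)
```

>>> {"name": "send_rows", "arguments": {
  "plan": [
    {"travel":[0,0,1.5],"delta_rot":[0,0,0],"fingers":0.3},
    {"travel":[0,0,1],"delta_rot":[0,0,0],"fingers":0.3},
    {"travel":[0,0,0.7],"delta_rot":[0,0,0],"fingers":0.3},
    {"travel":[0,0,0],"delta_rot":[0,0,0],"fingers":0.3}
  ]
}}

```text
clock: 38.67
eef_pos: [606.1, -60.9, 82.4]
eef_rot: [3.142, 0.438, 3.088]
wrist_force: [-0.3, 0.2, -2.5]
finger_gap: 45.8
```

```bash
python3 -c "
from h import *
print(state_dk())"
```

```text
(array([69.9, 42. , 27.1]), array([-1.3,  0.2, -2.1]), 45.8)
```

>>> {"name": "send_rows", "arguments": {
  "plan": [
    {"travel":[0,0,0.8],"delta_rot":[0,0,0],"fingers":0.3},
    {"travel":[0,0,0.4],"delta_rot":[0,0,0],"fingers":0.3},
    {"travel":[0,0,0],"delta_rot":[0,0,0],"fingers":0.3}
  ]
}}

```text
clock: 39.05
eef_pos: [606.4, -60.9, 82.0]
eef_rot: [3.142, 0.438, 3.088]
wrist_force: [-11.0, -0.0, 10.5]
finger_gap: 45.5
```

```bash
python3 -c "
from h import *
print(state_dk())"
```

```text
(array([70. , 42. , 26.6]), array([-5.5, -0.6, 14.1]), 45.5)
```

Deck contact at z 26.6. I'll ease off and slide down to the strip.

>>> {"name": "send_rows", "arguments": {
  "plan": [
    {"travel":[2,0,-0.9],"delta_rot":[0,0,0],"fingers":0.3},
    {"travel":[1.5,0,0],"delta_rot":[0,0,0],"fingers":0.3},
    {"travel":[1,0,0],"delta_rot":[0,0,0],"fingers":0.3},
    {"travel":[0,0,0],"delta_rot":[0,0,0],"fingers":0.3}
  ]
}}

```text
clock: 39.55
eef_pos: [602.1, -60.6, 80.2]
eef_rot: [3.142, 0.438, 3.088]
wrist_force: [-0.4, 0.3, -1.2]
finger_gap: 45.4
```

```bash
python3 -c "
from h import *
print(state_dk())"
```

```text
(array([65.3, 42. , 26.8]), array([-0.9,  0.2, -0.9]), 45.4)
```

>>> {"name": "send_rows", "arguments": {
  "plan": [
    {"travel":[1.2,0,0],"delta_rot":[0,0,0],"fingers":0.3},
    {"travel":[1,0,0],"delta_rot":[0,0,0],"fingers":0.3},
    {"travel":[0,0,0],"delta_rot":[0,0,0],"fingers":0.3}
  ]
}}

```text
clock: 39.92
eef_pos: [600.1, -60.5, 79.3]
eef_rot: [3.142, 0.438, 3.088]
wrist_force: [-0.1, 0.1, -2.6]
finger_gap: 45.7
```

```bash
python3 -c "
from h import *
print(state_dk())"
```

```text
(array([63.1, 42. , 26.9]), array([-1.2,  0.1, -2.4]), 45.7)
```

>>> {"name": "send_rows", "arguments": {
  "plan": [
    {"travel":[1,0,0],"delta_rot":[0,0,0],"fingers":0.3},
    {"travel":[1,0,0],"delta_rot":[0,0,0],"fingers":0.3},
    {"travel":[0,0,0],"delta_rot":[0,0,0],"fingers":0.3}
  ]
}}

```text
clock: 40.3
eef_pos: [598.3, -60.4, 78.5]
eef_rot: [3.142, 0.438, 3.088]
wrist_force: [0.8, -0.0, -2.2]
finger_gap: 45.7
```

```bash
python3 -c "
from h import *
print(state_dk())"
```

```text
(array([61.1, 42. , 26.8]), array([-0.2,  0. , -2.4]), 45.7)
```

>>> {"name": "send_rows", "arguments": {
  "plan": [
    {"travel":[1,0,0],"delta_rot":[0,0,0],"fingers":0.3},
    {"travel":[0.6,0,0],"delta_rot":[0,0,0],"fingers":0.3},
    {"travel":[0,0,0],"delta_rot":[0,0,0],"fingers":0.3}
  ]
}}

```text
clock: 40.67
eef_pos: [597.5, -60.5, 78.4]
eef_rot: [-3.141, 0.44, 3.088]
wrist_force: [5.2, 1.5, -1.2]
finger_gap: 46.2
```

```bash
python3 -c "
from h import *
print(state_dk())"
```

```text
(array([60.4, 41.9, 27.1]), array([ 4.1,  1.8, -3.2]), 46.2)
```

Strip contact. Press, release and retreat.

>>> {"name": "send_rows", "arguments": {
  "plan": [
    {"travel":[0.8,0,0.3],"delta_rot":[0,0,0],"fingers":0.3},
    {"travel":[0.3,0,0.5],"delta_rot":[0,0,0],"fingers":0.3},
    {"travel":[0,0,0],"delta_rot":[0,0,0],"fingers":0.3},
    {"travel":[0,0,0],"delta_rot":[0,0,0],"fingers":-0.4},
    {"travel":[0,0,0],"delta_rot":[0,0,0],"fingers":-0.4},
    {"travel":[0,0,0],"delta_rot":[0,0,0],"fingers":-0.4},
    {"travel":[0,0,-20],"delta_rot":[0,0,0],"fingers":-0.4},
    {"travel":[0,0,-40],"delta_rot":[0,0,0],"fingers":-0.4},
    {"travel":[0,0,-60],"delta_rot":[0,0,0],"fingers":-0.4},
    {"travel":[0,0,-30],"delta_rot":[0,0,0],"fingers":-1},
    {"travel":[0,0,0],"delta_rot":[0,0,0],"fingers":-1}
  ]
}}

```text
clock: 42.05
eef_pos: [533.0, -57.1, 214.6]
eef_rot: [-3.141, 0.441, 3.088]
wrist_force: [-0.2, -0.1, -0.6]
finger_gap: 82.5
```

Run:
```python
from h import *
print(state_dk())
s,_,_=deckcheck('scene',(-126,-42,42)); t,_,_=deckcheck('top',(-126,-42,42))
a=cv2.resize(s['color'][140:260,150:290],(467,400),interpolation=cv2.INTER_CUBIC)
b=cv2.resize(t['color'][110:210,200:360],(640,400),interpolation=cv2.INTER_CUBIC)
cv2.imwrite('pics/p3.png',cv2.resize(np.hstack([a,b])[...,::-1],(800,289)))
q=manip.read_state(); print(q['eef_pos'],np.degrees(q['eef_rot']))
```

```text
(array([ 59.4,  41.9, 177.8]), array([-0.4, -0.1, -0.5]), 82.5)
scene bay -126 x [  7.3 142. ] y [-143.1  -97.6] z 24.4 87.0 225
   lip z 23.4 x [-8.5  4.3]
scene bay -42 x [  7.4 141.7] y [-57.5 -13. ] z 24.1 89.5 236
   lip z 23.5 x [-9.6  3.6]
scene bay 42 x [  6.3 141.3] y [23.6 69.8] z 24.8 0.1 262
   lip z 24.2 x [-11.2   3.1]
top bay -126 x [  6.2 140.4] y [-146.8 -105.5] z 24.5 89.1 441
   lip z 24.1 x [-8.9  4.6]
top bay -42 x [ 52.8 138.8] y [-63.9 -21.5] z 24.1 89.5 278
   lip z 24.3 x [-8.1 -4.4]
top bay 42 x [ 45.  139.1] y [20.6 62.9] z 23.8 89.7 301
   lip z None x None
[532.68280821 -56.93040969 211.62282758] [179.994955    25.03571044 176.92427764]
```

View pics/p3.png

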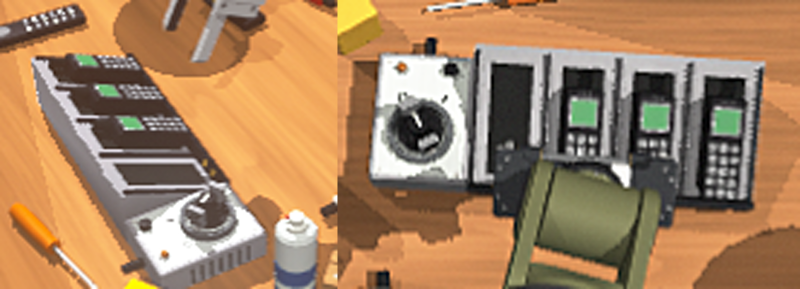

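All three are home and aligned, and the upper ends read alike in the deck frame. Now the selector goes back to charge.

>>> {"name": "send_rows", "arguments": {
  "plan": [
    {"travel":[0,0,0],"delta_rot":[0,8.3,0],"fingers":-1},
    {"travel":[0,0,0],"delta_rot":[0,8.3,0],"fingers":-1},
    {"travel":[0,0,0],"delta_rot":[0,8.4,0],"fingers":-1},
    {"travel":[0,0,0],"delta_rot":[0,0,9.8],"fingers":-1},
    {"travel":[0,0,0],"delta_rot":[0,0,9.8],"fingers":-1},
    {"travel":[0,0,0],"delta_rot":[0,0,9.8],"fingers":-1},
    {"travel":[0,0,0],"delta_rot":[0,0,9.8],"fingers":-1},
    {"travel":[0,0,0],"delta_rot":[0,0,9.8],"fingers":-1},
    {"travel":[0,0,0],"delta_rot":[0,0,9.8],"fingers":-1},
    {"travel":[25.2,32.2,0],"delta_rot":[0,0,0],"fingers":-1},
    {"travel":[25.2,32.2,0],"delta_rot":[0,0,0],"fingers":-1},
    {"travel":[25.2,32.2,0],"delta_rot":[0,0,0],"fingers":-1},
    {"travel":[25.2,32.2,0],"delta_rot":[0,0,0],"fingers":-1},
    {"travel":[25.2,32.2,10],"delta_rot":[0,0,0],"fingers":-1},
    {"travel":[0,0,30],"delta_rot":[0,0,0],"fingers":-0.4},
    {"travel":[0,0,0],"delta_rot":[0,0,0],"fingers":-0.4},
    {"travel":[0,0,0],"delta_rot":[0,0,0],"fingers":-0.4}
  ],
  "grip_force": 10
}}

```text
clock: 44.28
eef_pos: [615.6, 129.8, 172.7]
eef_rot: [3.141, 0.001, 2.061]
wrist_force: [-0.3, 0.2, 0.6]
finger_gap: 67.9
```

Run:
```python
from h import *
q=manip.read_state(); print(q['eef_pos'],np.degrees(q['eef_rot']),delta([615.4,130.2,87.5],R.from_euler('xyz',[np.pi,0,np.radians(117.8)])))
```

```text
[615.61764427 129.77192717 172.67608305] [1.79951087e+02 3.33028417e-02 1.18102500e+02] [[0.5, -0.1, 85.2], [0.0, 0.0, 0.3]]
```

>>> {"name": "send_rows", "arguments": {
  "plan": [
    {"travel":[0,0,25],"delta_rot":[0,0,0],"fingers":-0.6},
    {"travel":[0,0,25],"delta_rot":[0,0,0],"fingers":-0.6},
    {"travel":[0,0,20],"delta_rot":[0,0,0],"fingers":-0.6},
    {"travel":[0,0,10],"delta_rot":[0,0,0],"fingers":-0.6},
    {"travel":[0,0,5],"delta_rot":[0,0,0],"fingers":-0.6},
    {"travel":[0,0,0],"delta_rot":[0,0,0],"fingers":-0.2},
    {"travel":[0,0,0],"delta_rot":[0,0,0],"fingers":-0.2},
    {"travel":[0,0,0],"delta_rot":[0,0,0],"fingers":-0.2},
    {"travel":[0,0,0],"delta_rot":[0,0,0],"fingers":-0.2}
  ],
  "grip_force": 30
}}

```text
clock: 45.4
eef_pos: [615.9, 130.1, 88.3]
eef_rot: [3.139, 0.001, 2.062]
wrist_force: [0.6, -0.3, 4.6]
finger_gap: 56.6
```

>>> {"name": "send_rows", "arguments": {
  "plan": [
    {"travel":[0,0,0],"delta_rot":[0,0,0],"fingers":-0.05},
    {"travel":[0,0,0],"delta_rot":[0,0,0],"fingers":0.1},
    {"travel":[0,0,0],"delta_rot":[0,0,0],"fingers":0.1},
    {"travel":[0,0,0],"delta_rot":[0,0,0],"fingers":0.1},
    {"travel":[0,0,0],"delta_rot":[0,0,5],"fingers":0.1},
    {"travel":[0,0,0],"delta_rot":[0,0,8],"fingers":0.1},
    {"travel":[0,0,0],"delta_rot":[0,0,8],"fingers":0.1},
    {"travel":[0,0,0],"delta_rot":[0,0,8],"fingers":0.1},
    {"travel":[0,0,0],"delta_rot":[0,0,8],"fingers":0.1},
    {"travel":[0,0,0],"delta_rot":[0,0,8],"fingers":0.1},
    {"travel":[0,0,0],"delta_rot":[0,0,8],"fingers":0.1},
    {"travel":[0,0,0],"delta_rot":[0,0,5],"fingers":0.1},
    {"travel":[0,0,0],"delta_rot":[0,0,2.3],"fingers":0.1},
    {"travel":[0,0,0],"delta_rot":[0,0,0],"fingers":0.1},
    {"travel":[0,0,0],"delta_rot":[0,0,0],"fingers":0.1}
  ],
  "grip_force": 35
}}

```text
clock: 47.28
eef_pos: [615.6, 130.2, 88.6]
eef_rot: [3.14, -0.001, 1.009]
wrist_force: [-5.2, -0.2, 10.9]
finger_gap: 44.7
```

Run:
```python
from h import *
s=manip.read_state(); print(s['moment'],s['wrist_force'],np.degrees(s['eef_rot']),s['finger_gap'])
```

```text
[-0.15481     0.80913952 -0.01725451] [-5.22157052 -0.16092984 10.92440589] [ 1.79909915e+02 -6.30107546e-02  5.78276335e+01] 44.724443013346395
```

>>> {"name": "send_rows", "arguments": {
  "plan": [
    {"travel":[0,0,0],"delta_rot":[0,0,0.6],"fingers":0.1},
    {"travel":[0,0,0],"delta_rot":[0,0,0],"fingers":0.1},
    {"travel":[0,0,0],"delta_rot":[0,0,0],"fingers":-0.5},
    {"travel":[0,0,0],"delta_rot":[0,0,0],"fingers":-0.5},
    {"travel":[0,0,0],"delta_rot":[0,0,0],"fingers":-0.5},
    {"travel":[0,0,0],"delta_rot":[0,0,0],"fingers":-0.5}
  ]
}}

```text
clock: 48.02
eef_pos: [615.3, 130.1, 87.3]
eef_rot: [3.141, -0.0, 0.999]
wrist_force: [-0.1, -0.9, 0.9]
finger_gap: 70.7
```

>>> {"name": "send_rows", "arguments": {
  "plan": [
    {"travel":[0,0,0],"delta_rot":[0,0,0],"fingers":-0.2},
    {"travel":[0,0,0],"delta_rot":[0,0,0],"fingers":-0.2},
    {"travel":[0,0,0],"delta_rot":[0,0,0],"fingers":-0.2},
    {"travel":[0,0,0],"delta_rot":[0,0,0],"fingers":-0.2},
    {"travel":[0,0,0],"delta_rot":[0,0,0],"fingers":-0.2}
  ],
  "grip_force": 3
}}

```text
clock: 48.65
eef_pos: [615.4, 130.1, 87.5]
eef_rot: [3.141, -0.001, 0.999]
wrist_force: [0.1, -0.4, -1.7]
finger_gap: 61.6
```

Closing at 3 N stopped at 61.6 mm, so the tabs are out and the knob is locked at CHARGE. Now the can.

>>> {"name": "send_rows", "arguments": {
  "plan": [
    {"travel":[0,0,0],"delta_rot":[0,0,0],"fingers":-1},
    {"travel":[0,0,0],"delta_rot":[0,0,0],"fingers":-1},
    {"travel":[0,0,0],"delta_rot":[0,0,0],"fingers":-1},
    {"travel":[0,0,-40],"delta_rot":[0,0,0],"fingers":-1},
    {"travel":[0,0,-60],"delta_rot":[0,0,0],"fingers":-1},
    {"travel":[0,0,-60],"delta_rot":[0,0,0],"fingers":-1},
    {"travel":[31.1,-29.1,0],"delta_rot":[0,0,0],"fingers":-1},
    {"travel":[31.1,-29.1,0],"delta_rot":[0,0,0],"fingers":-1},
    {"travel":[31.1,-29.1,0],"delta_rot":[0,0,0],"fingers":-1},
    {"travel":[31.1,-29.1,0],"delta_rot":[0,0,0],"fingers":-1},
    {"travel":[0,0,0],"delta_rot":[0,0,0],"fingers":-1},
    {"travel":[0,0,0],"delta_rot":[0,0,0],"fingers":-1}
  ]
}}

```text
clock: 50.15
eef_pos: [584.9, 297.2, 247.5]
eef_rot: [3.14, -0.0, 0.999]
wrist_force: [0.8, -0.9, 0.2]
finger_gap: 94.0
```

Run:
```python
from h import *
s=manip.read_state(); print(s['eef_pos'],np.degrees(s['eef_rot']),s['finger_gap'])
c=camera('scene'); W=cloud(c); save(c,'c1.png',(230,130,390,290),3.7)
for a,b in [(20,60),(60,110),(110,155)]:
    k=(np.hypot(W[...,0]-584,W[...,1]-299)<40)&(W[...,2]>a)&(W[...,2]<b); P=W[k][:,:2]
    from scipy.optimize import least_squares
    r=least_squares(lambda q:np.hypot(P[:,0]-q[0],P[:,1]-q[1])-26,[584,299],loss='soft_l1').x; print('can',a,r.round(1),len(P))
for nm in ['handset1_mid']:
  for cam in ('scene','top'):
    if cam=='top': c=camera('top')
    print(cam,[(w(c,d['at']).round(0).tolist(),round(d['confidence'],2)) for d in search_frame(nm,cam)])
```

```text
[584.88412722 297.15524202 247.48359462] [ 1.79925463e+02 -2.58628319e-02  5.72239261e+01] 93.96089128058438
can 20 [583.2 298.5] 127
can 60 [582.8 299.4] 191
can 110 [582.5 299. ] 175
scene [([610.0, -127.0, 79.0], 0.86), ([624.0, -448.0, 21.0], 0.46)]
top [([617.0, -19.0, 56.0], 0.69), ([600.0, -143.0, 75.0], 0.67)]
```

View pics/c1.png

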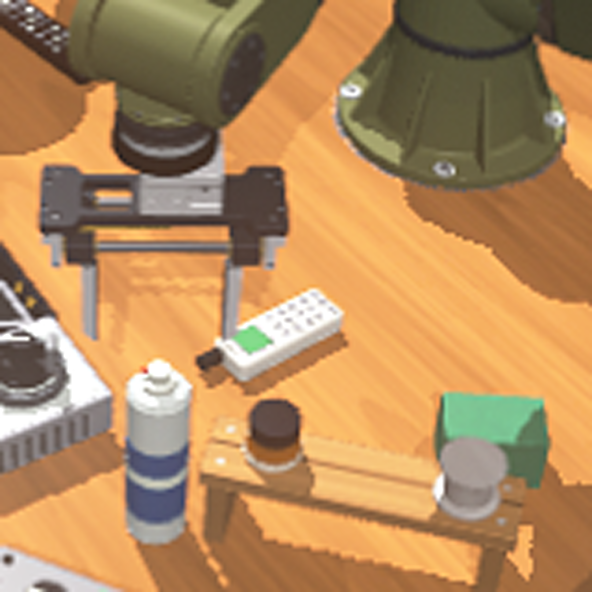

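>>> {"name": "send_rows", "arguments": {
  "plan": [
    {"travel":[0,0,30],"delta_rot":[0,0,0],"fingers":-1},
    {"travel":[0,0,40],"delta_rot":[0,0,0],"fingers":-1},
    {"travel":[0,0,30],"delta_rot":[0,0,0],"fingers":-1},
    {"travel":[0,0,13],"delta_rot":[0,0,0],"fingers":-1},
    {"travel":[0,0,0],"delta_rot":[0,0,0],"fingers":-0.3},
    {"travel":[0,0,0],"delta_rot":[0,0,0],"fingers":-0.23},
    {"travel":[0,0,0],"delta_rot":[0,0,0],"fingers":-0.23},
    {"travel":[0,0,0],"delta_rot":[0,0,0],"fingers":-0.23},
    {"travel":[0,0,0],"delta_rot":[0,0,0],"fingers":-0.23}
  ],
  "grip_force": 5
}}

```text
clock: 51.48
eef_pos: [584.9, 297.7, 134.8]
eef_rot: [3.14, -0.001, 0.999]
wrist_force: [0.2, 0.6, 0.1]
finger_gap: 57.8
```

Run:
```python
from h import *
f=[]
for i in range(4): camera('scene'); s=manip.read_state(); f.append(R.from_euler('xyz',s['eef_rot']).inv().apply(s['wrist_force']).round(1).tolist())
print(f,s['eef_pos'],s['finger_gap'])
```

```text
[[0.2, 0.0, 0.2], [-0.2, 0.3, 1.1], [-0.1, -0.4, 0.7], [0.1, 0.6, -0.1]] [584.90524886 297.66878166 134.5768516 ] 58.12662262281107
```

>>> {"name": "send_rows", "arguments": {
  "plan": [
    {"travel":[0,0,0],"delta_rot":[0,0,0],"fingers":-0.19},
    {"travel":[0,0,0],"delta_rot":[0,0,0],"fingers":-0.17},
    {"travel":[0,0,0],"delta_rot":[0,0,0],"fingers":-0.15},
    {"travel":[0,0,0],"delta_rot":[0,0,0],"fingers":-0.15}
  ]
}}

```text
clock: 52.18
eef_pos: [584.9, 297.7, 134.5]
eef_rot: [3.14, -0.001, 0.999]
wrist_force: [-0.2, -0.6, -0.5]
finger_gap: 54.1
```

Run:
```python
from h import *
f=[]
for i in range(4): camera('scene'); s=manip.read_state(); f.append(R.from_euler('xyz',s['eef_rot']).inv().apply(s['wrist_force']).round(1).tolist())
print(f,s['eef_pos'],s['finger_gap'])
```

```text
[[0.0, 0.1, 0.0], [-0.4, 0.6, -0.5], [-0.1, 0.3, -0.1], [0.5, -1.2, -0.3]] [584.88906289 297.70926072 134.54627131] 54.01711797845988
```

>>> {"name": "send_rows", "arguments": {
  "plan": [
    {"travel":[0,0,0],"delta_rot":[0,0,0],"fingers":0.1},
    {"travel":[0,0,0],"delta_rot":[0,0,0],"fingers":0.1},
    {"travel":[0,0,0],"delta_rot":[0,0,0],"fingers":0.1},
    {"travel":[0,0,0],"delta_rot":[0,0,0],"fingers":0.1},
    {"travel":[0,0,-5],"delta_rot":[0,0,0],"fingers":0.1},
    {"travel":[0,0,-15],"delta_rot":[0,0,0],"fingers":0.1},
    {"travel":[0,0,-30],"delta_rot":[0,0,0],"fingers":0.1},
    {"travel":[0,0,-35],"delta_rot":[0,0,0],"fingers":0.1},
    {"travel":[0,0,-30],"delta_rot":[0,0,0],"fingers":0.1},
    {"travel":[0,0,0],"delta_rot":[0,0,0],"fingers":0.1},
    {"travel":[0,0,0],"delta_rot":[0,0,0],"fingers":0.1}
  ],
  "grip_force": 25
}}

```text
clock: 53.75
eef_pos: [584.4, 297.5, 248.3]
eef_rot: [3.141, 0.001, 0.999]
wrist_force: [0.0, 0.3, -3.3]
finger_gap: 51.5
```

Run:
```python
from h import *
s=manip.read_state(); print(s['eef_pos'],np.degrees(s['eef_rot']),s['finger_gap'],s['wrist_force'])
for n in ('top','scene'):
    c=camera(n); W=cloud(c)
    k=(np.hypot(W[...,0]-457,W[...,1]-408)<150)&(W[...,2]>84)&(W[...,2]<96)
    q,l,st,_=cv2.connectedComponentsWithStats(k.astype(np.uint8),connectivity=4); i=1+st[1:,4].argmax(); P=W[l==i][:,:2]
    r=cv2.minAreaRect(P.astype(np.float32)); print(n,r,len(P))
    # strip by strip across edges along yaw 40
    th=np.radians(40); a=np.array([np.cos(th),np.sin(th)]); b=np.array([-a[1],a[0]]); u=(P-[457,408])@a; v=(P-[457,408])@b
    for lo in range(-130,130,20):
        m=(v>lo)&(v<lo+20); 
        if m.sum()>8: print(lo+10,u[m].min().round(1),u[m].max().round(1),end=' | ')
    print('v',np.percentile(v,[0.5,99.5]))
    for nm,p in [('jar',(502,348)),('reel',(400,471))]:
        k=(np.hypot(W[...,0]-p[0],W[...,1]-p[1])<40)&(W[...,2]>124)&(W[...,2]<140); print(nm,cv2.minEnclosingCircle(W[k][:,:2].astype(np.float32)))
    print([(w(c,d['at']).round(1).tolist(),round(d['confidence'],2)) for d in tip_of('ledge_top',n)[:1]])
```

```text
[584.40669334 297.51010481 248.29027081] [1.79982098e+02 4.14645322e-02 5.72274718e+01] 51.52647622977717 [ 0.02359373  0.30224569 -3.28510142]
top ((420.64410400390625, 448.99346923828125), (69.62947845458984, 152.104248046875), 41.910343170166016) 516
-20 0.5 29.7 | 0 -26.4 29.9 | 20 -35.3 29.9 | 40 -35.4 33.7 | 60 -36.3 30.4 | 80 -35.4 -20.7 | 100 -37.7 -13.6 | 120 -38.1 30.0 | v [-18.33426152 129.63913591]
jar ((0.0, 0.0), 0.0)
reel ((400.49322509765625, 469.5972595214844), 27.911605834960938)
[([454.5, 409.0, 87.7], 0.59)]
scene ((457.6636047363281, 409.4013977050781), (73.01307678222656, 259.408203125), 41.844051361083984) 1167
-120 -31.1 39.4 | -100 -26.5 39.6 | -80 16.1 37.9 | -60 -29.3 36.7 | -40 -33.7 37.8 | -20 -32.0 38.3 | 0 -34.3 35.8 | 20 -32.4 35.7 | 40 -33.5 32.9 | 60 -30.5 32.0 | 80 12.2 34.7 | 100 -26.9 33.9 | 120 -38.8 33.4 | v [-128.14902487  129.42438067]
jar ((503.7105712890625, 347.54669189453125), 24.144105911254883)
reel ((398.86944580078125, 470.6348876953125), 27.46274757385254)
[([462.6, 408.2, 89.7], 0.91)]
```

>>> {"name": "send_rows", "arguments": {
  "plan": [
    {"travel":[0,0,-25],"delta_rot":[0,0,0],"fingers":0.1},
    {"travel":[0,0,-25],"delta_rot":[0,0,0],"fingers":0.1},
    {"travel":[3,-15,0],"delta_rot":[0,0,0],"fingers":0.1},
    {"travel":[4,-28,0],"delta_rot":[0,0,0],"fingers":0.1},
    {"travel":[4,-30,0],"delta_rot":[0,0,0],"fingers":0.1},
    {"travel":[4,-30,0],"delta_rot":[0,0,0],"fingers":0.1},
    {"travel":[4,-30,0],"delta_rot":[0,0,0],"fingers":0.1},
    {"travel":[3,-22,0],"delta_rot":[0,0,0],"fingers":0.1},
    {"travel":[1.3,-12.7,0],"delta_rot":[0,0,0],"fingers":0.1},
    {"travel":[0,0,20],"delta_rot":[0,0,0],"fingers":0.1},
    {"travel":[0,0,20],"delta_rot":[0,0,0],"fingers":0.1},
    {"travel":[0,0,0],"delta_rot":[0,0,0],"fingers":0.1},
    {"travel":[0,0,0],"delta_rot":[0,0,0],"fingers":0.1}
  ]
}}

```text
clock: 55.58
eef_pos: [456.6, 408.1, 260.2]
eef_rot: [3.14, -0.002, 0.998]
wrist_force: [-0.9, -0.6, -3.6]
finger_gap: 52.1
```

Run:
```python
from h import *
from scipy.optimize import least_squares
s=manip.read_state(); print(s['eef_pos'],np.degrees(s['eef_rot']),s['finger_gap'],s['wrist_force'])
for n in ('scene','top'):
    c=camera(n); W=cloud(c)
    if n=='scene': save(c,'c2.png',(250,150,410,310),3.7)
    for a,b in [(130,160),(160,200),(200,235)]:
        k=(np.hypot(W[...,0]-456,W[...,1]-408)<38)&(W[...,2]>a)&(W[...,2]<b); P=W[k][:,:2]
        if len(P)>20: r=least_squares(lambda q:np.hypot(P[:,0]-q[0],P[:,1]-q[1])-26,[460,412],loss='soft_l1').x; print(n,'can',a,r.round(1),len(P))
```

```text
[456.63240923 408.07541416 260.1539822 ] [ 1.79914011e+02 -8.92904389e-02  5.72076384e+01] 52.10763037831244 [-0.94432326 -0.62593199 -3.64906002]
scene can 130 [456.2 408.9] 121
scene can 160 [456.8 409.2] 172
scene can 200 [456.7 408.8] 166
```

View pics/c2.png

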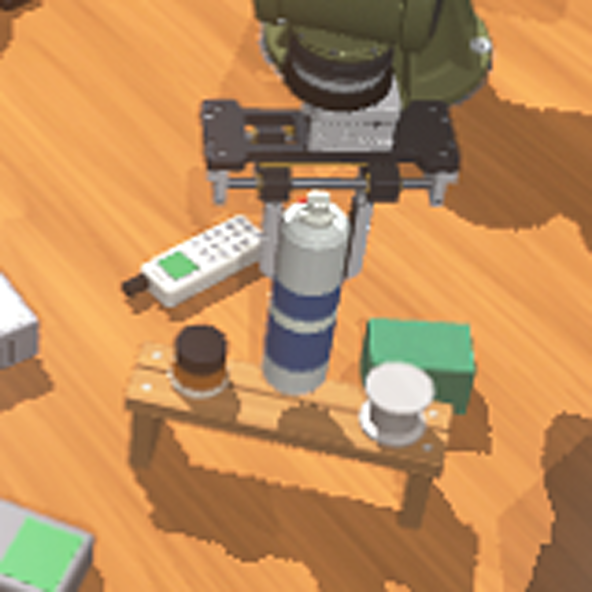

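>>> {"name": "send_rows", "arguments": {
  "plan": [
    {"travel":[0,0,10],"delta_rot":[0,0,0],"fingers":0.1},
    {"travel":[0,0,12],"delta_rot":[0,0,0],"fingers":0.1},
    {"travel":[0,0,6],"delta_rot":[0,0,0],"fingers":0.1},
    {"travel":[0,0,3],"delta_rot":[0,0,0],"fingers":0.1},
    {"travel":[0,0,1.5],"delta_rot":[0,0,0],"fingers":0.1},
    {"travel":[0,0,0],"delta_rot":[0,0,0],"fingers":0.1},
    {"travel":[0,0,0],"delta_rot":[0,0,0],"fingers":0.1}
  ]
}}

```text
clock: 56.55
eef_pos: [456.4, 408.1, 227.1]
eef_rot: [3.14, -0.001, 0.999]
wrist_force: [0.2, -0.6, -3.3]
finger_gap: 51.7
```

>>> {"name": "send_rows", "arguments": {
  "plan": [
    {"travel":[0,0,1],"delta_rot":[0,0,0],"fingers":0.1},
    {"travel":[0,0,0],"delta_rot":[0,0,0],"fingers":0.1},
    {"travel":[0,0,0],"delta_rot":[0,0,0],"fingers":0.1}
  ]
}}

```text
clock: 56.92
eef_pos: [456.4, 408.0, 225.9]
eef_rot: [3.14, -0.001, 0.999]
wrist_force: [-0.7, 0.0, -4.2]
finger_gap: 51.9
```

>>> {"name": "send_rows", "arguments": {
  "plan": [
    {"travel":[0,0,1],"delta_rot":[0,0,0],"fingers":0.1},
    {"travel":[0,0,0],"delta_rot":[0,0,0],"fingers":0.1},
    {"travel":[0,0,0],"delta_rot":[0,0,0],"fingers":0.1}
  ]
}}

```text
clock: 57.3
eef_pos: [456.4, 408.0, 224.9]
eef_rot: [3.14, -0.001, 0.999]
wrist_force: [0.6, 0.9, -2.8]
finger_gap: 51.8
```

>>> {"name": "send_rows", "arguments": {
  "plan": [
    {"travel":[0,0,0.8],"delta_rot":[0,0,0],"fingers":0.1},
    {"travel":[0,0,0],"delta_rot":[0,0,0],"fingers":0.1},
    {"travel":[0,0,0],"delta_rot":[0,0,0],"fingers":0.1}
  ]
}}

```text
clock: 57.68
eef_pos: [456.4, 408.2, 224.5]
eef_rot: [3.14, -0.001, 0.999]
wrist_force: [-0.7, 0.7, 2.6]
finger_gap: 51.8
```

Landed with 6 N of contact. Opening gently and retreating.

>>> {"name": "send_rows", "arguments": {
  "plan": [
    {"travel":[0,0,-0.4],"delta_rot":[0,0,0],"fingers":0.1},
    {"travel":[0,0,0],"delta_rot":[0,0,0],"fingers":-0.15},
    {"travel":[0,0,0],"delta_rot":[0,0,0],"fingers":-0.2},
    {"travel":[0,0,0],"delta_rot":[0,0,0],"fingers":-0.3},
    {"travel":[0,0,0],"delta_rot":[0,0,0],"fingers":-0.6},
    {"travel":[0,0,0],"delta_rot":[0,0,0],"fingers":-1},
    {"travel":[0,0,0],"delta_rot":[0,0,0],"fingers":-1},
    {"travel":[0,0,0],"delta_rot":[0,0,0],"fingers":-1},
    {"travel":[0,0,-20],"delta_rot":[0,0,0],"fingers":-1},
    {"travel":[0,0,-40],"delta_rot":[0,0,0],"fingers":-1},
    {"travel":[0,0,-50],"delta_rot":[0,0,0],"fingers":-1},
    {"travel":[0,0,-20],"delta_rot":[0,0,0],"fingers":-1},
    {"travel":[-40,0,0],"delta_rot":[0,0,0],"fingers":-1},
    {"travel":[-50,0,0],"delta_rot":[0,0,0],"fingers":-1},
    {"travel":[-50,0,0],"delta_rot":[0,0,0],"fingers":-1},
    {"travel":[-50,0,0],"delta_rot":[0,0,0],"fingers":-1},
    {"travel":[-40,0,0],"delta_rot":[0,0,0],"fingers":-1},
    {"travel":[0,0,0],"delta_rot":[0,0,0],"fingers":-1},
    {"travel":[0,0,0],"delta_rot":[0,0,0],"fingers":-1}
  ]
}}

```text
clock: 60.05
eef_pos: [332.0, 215.0, 354.5]
eef_rot: [3.14, -0.001, 0.999]
wrist_force: [-0.1, 0.1, -0.3]
finger_gap: 94.3
```

Run:
```python
from h import *
from scipy.optimize import least_squares
s,W,_=deckcheck('scene',(-126,-42,42)); t,Wt,_=deckcheck('top',(-126,-42,42))
for a,b in [(100,130),(150,190),(200,245)]:
    k=(np.hypot(W[...,0]-456,W[...,1]-408)<38)&(W[...,2]>a)&(W[...,2]<b); P=W[k][:,:2]
    r=least_squares(lambda q:np.hypot(P[:,0]-q[0],P[:,1]-q[1])-26,[460,412],loss='soft_l1').x; print('can',a,r.round(1),len(P))
k=(np.hypot(Wt[...,0]-615,Wt[...,1]-130)<45)&(Wt[...,2]>86)&(Wt[...,2]<105); print('knob',cv2.minAreaRect(Wt[k][:,:2].astype(np.float32)))
k=(np.hypot(W[...,0]-615,W[...,1]-130)<45)&(W[...,2]>86)&(W[...,2]<105); print('knob',cv2.minAreaRect(W[k][:,:2].astype(np.float32)))
find()
q=manip.read_state(); print(q['eef_pos'],q['wrist_force'],q['clock'])
save(s,'f1.png',s=1.5); save(t,'f2.png',(150,100,390,280),3.3)
```

```text
scene bay -126 x [  8.4 134. ] y [-144.   -97.4] z 24.8 3.1 219
   lip z 22.9 x [-8.2  4.6]
scene bay -42 x [  7.8 141.4] y [-57.7 -13.4] z 24.8 2.1 235
   lip z 22.8 x [-10.   4.]
scene bay 42 x [  7.2 143.6] y [24.5 68.2] z 24.8 89.4 258
   lip z 23.0 x [-8.7  4.5]
top bay -126 x [  6.3 139. ] y [-146.8 -105.3] z 23.7 2.3 432
   lip z 24.8 x [-8.7  4.3]
top bay -42 x [  6.7 136.1] y [-63.7 -20. ] z 24.1 89.6 455
   lip z 24.3 x [-9.3  3.9]
top bay 42 x [  6.6 142.2] y [20.2 63.3] z 24.2 0.4 451
   lip z 26.8 x [-9.5  4.9]
can 100 [456.6 409.1] 120
can 150 [456.6 409.3] 178
can 200 [456.2 408.5] 208
knob ((614.3840942382812, 130.67288208007812), (23.314632415771484, 62.77326965332031), 57.5079345703125)
knob ((615.5501098632812, 133.11045837402344), (28.227407455444336, 61.9777946472168), 57.143882751464844)
[331.99528305 215.16765769 353.9426802 ] [-0.25697653  0.16288301 -0.26223058] 60.25
```

View pics/f1.png

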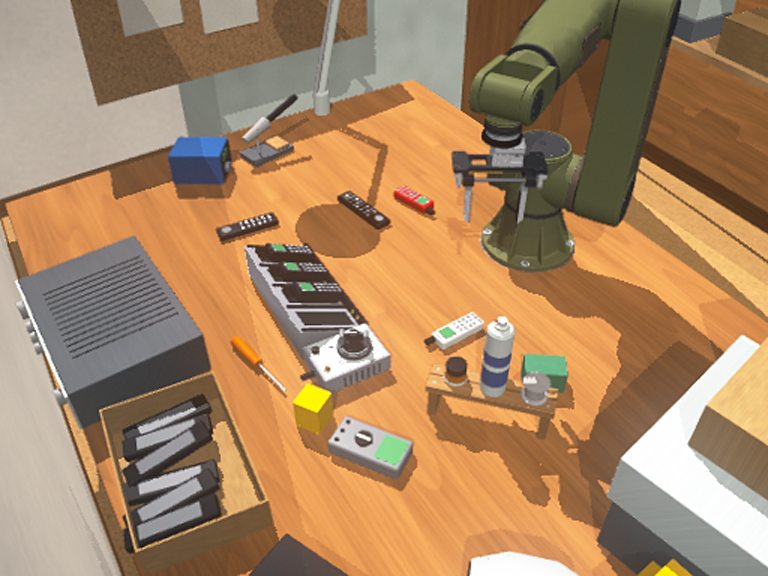

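View pics/f2.png

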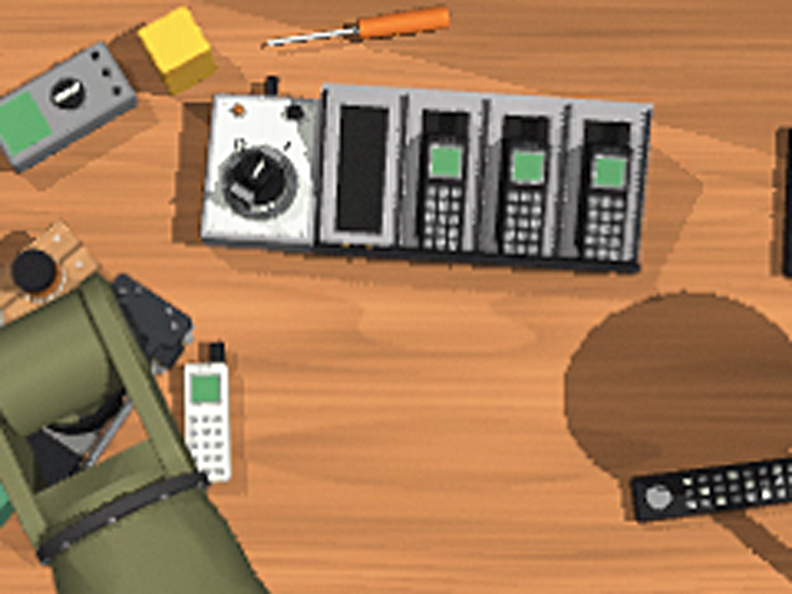

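```bash
python3 -c "
from h import *
print(manip.sign_off(), manip.read_state()['clock'])"
```

```text
the job is handed in; nothing more can be done
the job is handed in; nothing more can be done
```

The bench is closed up and the job was handed in at about 60 s of the 210 s allowed. `sign_off()` gives no verdict, so the results below rest on my own checks.

- **Selector:** I pinched both tabs and turned the knob to OFF before loading anything, then back to CHARGE once the handsets were in. At CHARGE a light 3 N closing stopped at 61.6 mm, so both tabs are out and locked. The final pictures show a tab span of 62–63 mm, with the knob at its starting angle to within 1–3°.
- **Handsets:** I found three black handsets and no fourth, though some ground close to the robot's base may never have been in clear view. They lie in bays −0.126, −0.042 and +0.042, face up with heads up the slope. Each foot was slid down until the strip pushed back with at least 4 N, then pressed a little further. The last camera check shows all three lying straight. Their upper ends read level after loading. In the last check they differ by up to 10 mm between bays and cameras, which I took as depth noise at the thin aerials.
- **Spray can:** It stands upright on the ledge between the jar and the reel, with its axis within about 1 mm of the board's centre line. Fits low, middle and high on the can agree to within 1 mm.
- **Everything else:** I did not touch the red and white look-alikes or the other things on the bench. They look unmoved in the final pictures.

No check failed. The two cameras disagreed by about 3 mm, so I allowed for it using the knob position felt with the gripper. No handset was seen knocked aside during the run.

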